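# Zero the dial comparator on the master, then gauge the tongue

### The arm

A 6-joint arm with a two-finger parallel gripper is mounted at the origin on the work surface. World frame = base frame: x ahead of the robot, y to its left, z up, the work surface at z = 0. Lengths are in m, angles in degrees, forces in N, time in s.
With the tool pointing down it reaches from about 0.35 to 0.875 m from the base axis. Payload 4.2 kg.
Tool frame: the origin (TCP) lies at the very end of the fingers, on their centre line; the grasp point (between the pads) lies 19 mm behind it; z points along the fingers, x is the direction in which the jaws open and shut, and the axes are right-handed (so a half turn about z gives the same grasp; the last joint's range is limited). The gripper opens to 87 mm and grips with 3 to 60 N. Pads are 19 mm wide; open, the fingers measure 117 mm over their backs; the gripper's body (75 mm by 190 mm) begins 51 mm behind the grasp point.
Start: joints at [-49.641, 22.042, 0.453, 0, -68.411, -14.817], TCP at [0.269, -0.564, 0.223] pointing down, gripper open.
Joint ranges: [-179.83, 179.83], [-69.29, 118.12], [-61.27, 80.66], [-181.25, 117.63], [-171.15, -9.14], [-177.46, 177.46]. Speed limits (degrees/s): [159.86, 159.86, 180, 180, 180, 180].

### API

Orientations are given as a 3x3 rotation matrix whose columns are the frame's x, y, z axes.
In Python, from station import sense, capture, finish_job gives the robot as it stands.
- The arm moves only by the shell command python3 -m crank 'ROWS' [OPENING]. ROWS is JSON, a list of rows, each a list of 4 numbers: the shift along the tool's x, y, z in m, then the turn about the tool's z in rad. A call has 1 to 5 rows; each row shifts and turns the commanded pose from where the row before left it, along the tool's axes as they then stand; what a row does not reach is not made up. A row lasts 1/12 s, in which the tool goes at most 41.7 mm and 7.16 degrees, less where a joint would pass 70% of its speed; a pose out of reach is approached as far as the arm can. A call with a gripper value outside its range is refused whole. OPENING is the finger opening in m, from 0 to 0.087, set as the call begins (- or left out, the last holds). The fingers move at their own pace and stop on an object; the grip force is fixed at half the most. Time passes only in rows, so rows that do not move let the fingers close. It gives the time, the measured TCP pose, the force and the opening at its end, in the units of the state.
- sense(): the state, without advancing time (a new reading comes with each control period).
- capture(name): name is "scene" or "side" or "wrist"; returns a dict with "pixels" (480x640x3 uint8, red, green, blue), "depth" (480x640 float32, m along the optical axis (not along the pixel's ray), 0 where there is no reading), "fx", "fy", "cx", "cy" (pixels), "world_from_camera" (4x4, takes a point from camera to world coordinates); the wrist camera has in their place "hand_eye" (4x4, takes a point from camera to tool coordinates, whose origin is the TCP and whose axes are the tool frame's). Camera axes: x right, y down, z forward; pixel columns grow to the right and rows downward; lengths in m; the calibration is good to about 2 mm. A picture is of the moment at which its call begins: read the wrist's pose just before it.
- finish_job(): hands the job in, once; it reports no verdict.
The state is a dict: "time_s": time; "joints": joint angles; "joint_velocities": joint speeds; "effort": joint torques, N m; "tcp_pos": TCP position; "ee_rot": TCP orientation; "wrist_force": force on the tool from outside, world axes, zero at the start; "moment": the same for the moment, N m; "gripper_width": opening from 0.0 (shut) to 1.0 (fully open).
Only numpy, scipy, OpenCV 4.12 (cv2) and the standard library are available. Lean on these libraries where they do the work, as an engineer would, in place of code of your own. Each camera call takes 0.05 s, during which the arm holds its last target.

### The job

On the welding bench, take the brass-lugged master off the green mat, lay it on the comparator's steel base and slide it nose first under the sprung spindle until you feel it pressed gently but firmly home against the blue stop, straight and centred; let go of it and turn the dial's rim until the green zero mark stands at the tip of the red needle, and let go. Then put the master back on the green mat, slide the dark part in under the spindle in the same way, gently home against the stop, and leave it there with the dial's rim untouched, so the needle shows how much taller it is. Never ram the stop or the spindle, and leave the puck, the welded sample and the brush alone.

Things in the scene. Friction and masses are not known exactly. Their poses are not given: they have to be found in the camera images.
- comparator: Fixed steel base plate 250 x 90 x 12 mm. Origin: its underside, below the spindle's axis; work slides in along +x; z up. Top (anvil) at z = 12 mm, x = -180 to +70, y = -45 to +45. The stop's face is somewhere at x = +24 to +36 mm; a 20 mm column, 86 mm high, is at x = +56. Seated work has its lug origin at x = -106 to -94, y = 0 (5 mm off is still centred), z = 12 mm, x axes parallel.
- head: Head on the column: bracket and black barrel, 36 mm diameter, z = 56 to 87 mm, spindle below, dial on top. Origin: that of the comparator, but up to 1 mm higher or lower, as the head is clamped; heights of spindle and dial are given from this origin.
- stop: Adjustable stop: two dark rails on the base and between them, clamped somewhere along x, a blue cross bar 8 (x) x 51 (y) x 11 mm tall. The pose given is the comparator's origin, not the bar's: its face is at x = +24 to +36 mm, to be found by feel. It gives way to no push. Rubbing under the spindle takes up to 5 N, so press home with 8 to 12 N in all, kept up for 0.2 s; 18 N on the bar is ramming.
- spindle: Sprung vertical spindle, 8 mm stem with polished 12 mm ball; moves only up, by at most 16 mm. Origin: the head's when down, rising with it. Down, the ball's lowest point is at z = 34 mm. Pushes down with about 5 N, 0.15 N more per mm; a nose ramp lifts it at a push of 3 to 10 N (with rubbing on the base). Over 25 N harms it.
- bezel (a joint): Turn of the dial's rim (rad), clockwise from above positive, -3 to 3, stiff by 0.04 N m, stays where left. Knurled black drum, 58 mm diameter, z = 88 to 102 mm, on the spindle's axis; grip across it from above. The green zero mark on its white face turns with it and at 0 points along the comparator's +x.
- needle (a joint): Turn of the red needle (rad), clockwise from above positive; at 0 it points along the comparator's +x. Geared to the spindle: 0 when down, 0.3 rad per mm of lift. Zeroed: bezel and needle read the same (within 0.15 rad) over the seated master. The part is 3 mm taller, so then reads 0.9 rad clockwise of the mark.
- needle_tip (a point): Tip of the red needle, 21 mm from the dial's axis, z = 103.5 mm.
- zero_mark (a point): Inner part of the green zero mark on the dial's face, 21 mm from the axis, z = 103.5 mm; its x axis points outwards from the dial's axis.
- master: The master, bright steel with a brass lug: a grip lug 30 (x) x 24 (y) x 55 mm tall with a tongue 24 mm wide along +x. Origin: centre of the lug's underside, z up. Nose at x = +130 mm. The tongue's top is 26 mm high to x = +111, then falls 2 mm to x = +117 and 9 mm more to the nose, whose upright face is 15 mm tall. 0.25 to 0.5 kg, mostly in the lug; take the lug across its 24 mm (y).
- part: The part to gauge, all dark steel: a grip lug 30 (x) x 24 (y) x 55 mm tall with a tongue 24 mm wide along +x. Origin: centre of the lug's underside, z up. Nose at x = +130 mm. The tongue's top is 29 mm high to x = +111, then falls 2 mm to x = +117 and 9 mm more to the nose, whose upright face is 18 mm tall. 0.25 to 0.5 kg, mostly in the lug; take the lug across its 24 mm (y).
- green_mat: Green mat, 200 x 100 x 4 mm, fixed, where the master starts and must return. Origin: underside, at the place for the lug; it spans x = -45 to +155, y = -50 to +50 mm. The master is back when it lies on the mat with its lug within 30 mm of this origin, pointing roughly along x.
- orange_mat: Orange mat, same size and origin as the green one, fixed; the part starts on it.
- puck: Bystander: black round puck, 42 mm diameter, 20 mm high, loose. Origin at its underside.
- weld_sample: Bystander: loose welded T sample, plate 90 x 60 x 6 mm with a 60 mm tall upright along its x. Origin at its underside.
- brush: Bystander: hand brush lying on the bench along its x, loose.
Mind the look-alikes: they are no part of the job. Leave any orange or turquoise look-alike of the part alone.

How it is judged (in metres and radians):
On the way, in this order (a step that is already met when the one before it is completed fails the run):
1. the master lies straight under the spindle and is pressed home against the stop (more than 1 N for 0.1 s) (x of master in the frame of comparator between -0.1075 and -0.0925 m and y of master in the frame of comparator between -0.007 and 0.007 m and angle between the x axis of master and the x axis of comparator, either way round below 0.12 rad and angle between master's own z axis and vertical below 0.06 rad and contact force between master and spindle above 1 N and contact force between master and stop above 1 N), for 0.1 s.
2. with the master seated and the fingers off rim and master, the zero mark stands at the needle's tip (within 4 mm) (x of master in the frame of comparator between -0.1075 and -0.0925 m and y of master in the frame of comparator between -0.007 and 0.007 m and angle between the x axis of master and the x axis of comparator, either way round below 0.12 rad and angle between master's own z axis and vertical below 0.06 rad and contact force between master and spindle above 1 N and distance between needle_tip and zero_mark below 0.004 m and contact force between the fingers and bezel below 0.2 N and contact force between the fingers and master below 0.2 N), for 0.2 s.
3. the part lies straight under the spindle and is pressed home against the stop (more than 1 N for 0.1 s) (x of part in the frame of comparator between -0.1075 and -0.0925 m and y of part in the frame of comparator between -0.007 and 0.007 m and angle between the x axis of part and the x axis of comparator, either way round below 0.12 rad and angle between part's own z axis and vertical below 0.06 rad and contact force between part and spindle above 1 N and contact force between part and stop above 1 N), for 0.1 s.
At the end, for the whole second after the job is handed in: The part lies flat on the anvil under the spindle, lug 92.5 to 107.5 mm before its axis, within 7 mm of centre, 0.12 rad of straight; needle 0.6 to 1.2 rad clockwise of the zero mark; master upright on the green mat, lug within 35 mm of its place; all released and at rest (x of part in the frame of comparator between -0.1075 and -0.0925 m and y of part in the frame of comparator between -0.007 and 0.007 m and angle between the x axis of part and the x axis of comparator, either way round below 0.12 rad and angle between each of part, master's own z axis and vertical below 0.06 rad and contact force between part and spindle above 1 N and z of part in the frame of comparator below 0.0145 m and linear speed of each of part, master below 0.01 m/s and y of needle_tip in the frame of zero_mark between -0.0205 and -0.0115 m and x of needle_tip in the frame of zero_mark between -0.0145 and -0.0035 m and x of master in the frame of green_mat between -0.045 and 0.035 m and y of master in the frame of green_mat between -0.04 and 0.04 m and z of master in the frame of green_mat between 0.001 and 0.008 m); the robot touches nothing.
It fails at once if the stop is rammed: more than 18 N on it (contact force between stop and anything else above 18 N).
It fails at once if the spindle feels more than 25 N (contact force between spindle and anything else above 25 N).
It fails at once if a bystander (puck, welded sample, brush) is moved by more than 15 mm (distance of any of puck, weld_sample, brush from where it was at the start of the episode above 0.015 m).
It also fails if it takes over 72 s, if anything falls off the work surface, if the arm or the gripper's body presses on something with over 40 N, if the wrist force passes 120 N, or if a joint passes its speed limit or range.

## Working session

There is one attempt and no reset: what is moved stays moved. The work goes in short steps, Python scripts to look and compute and a shell command to move; the robot and the scene stay as the last step left them, time stands still between calls to the robot, and variables do not carry over. Pictures are saved under pics/ and viewed, and the job is handed in when it is done.

```bash
ls; mkdir -p pics; python3 - <<'E'
from station import sense,capture
import cv2,numpy as np
s=sense();print(s)
for n in ["scene","side","wrist"]:
    c=capture(n);cv2.imwrite(f"pics/{n}0.png",c["pixels"][:,:,::-1]);print(n,c["fx"],c["fy"],c["cx"],c["cy"],c.get("world_from_camera",c.get("hand_eye")),(c["depth"]>0).mean())
E
```

```text
pics
{'time_s': 0.0, 'joints': array([-4.96416172e+01,  2.20887678e+01,  3.78535628e-01, -2.63019102e-02,
       -6.84134262e+01, -1.48164466e+01]), 'joint_velocities': array([ 0.03973086,  0.06657465,  0.01963219, -0.02738181,  0.00715197,
       -0.08929775]), 'effort': array([-9.75754278e-05, -3.90663636e+01,  1.87398738e+01,  4.21966374e+00,
        1.09333318e-02, -1.91198114e-04]), 'tcp_pos': array([ 0.26921365, -0.56335884,  0.2214791 ]), 'ee_rot': array([[-4.31017622e-01,  9.02342873e-01, -1.07231275e-03],
       [ 9.02340839e-01,  4.31018933e-01,  1.92099148e-03],
       [ 2.19558007e-03, -1.39610405e-04, -9.99997580e-01]]), 'wrist_force': array([-0.41091343,  0.79991285,  0.19281094]), 'moment': array([ 0.05322882,  0.03285251, -0.01770436]), 'gripper_width': 1.003479333768291}
scene 511.6790515279661 511.6790515279661 317.6349978030354 240.8381886903788 [[ 3.44592041e-01  6.73559603e-01 -6.53891265e-01  1.30452222e+00]
 [ 9.38751965e-01 -2.48014984e-01  2.39234854e-01 -2.32831945e-01]
 [-1.03589844e-03 -6.96280137e-01 -7.17769390e-01  9.32428265e-01]
 [ 0.00000000e+00  0.00000000e+00  0.00000000e+00  1.00000000e+00]] 0.991123046875
side 556.8971020246754 556.8971020246754 318.985991455693 237.28323296765603 [[-0.99610833 -0.05402082  0.06964159  0.46610715]
 [-0.08809713  0.63413091 -0.76819066  1.06302553]
 [-0.0026636  -0.77133634 -0.63642216  0.89910596]
 [ 0.          0.          0.          1.        ]] 0.9958984375
wrist 382.21429664951154 382.21429664951154 326.3870686990711 232.586252020445 [[ 9.99999620e-01  5.16188836e-04  7.02393733e-04 -4.04615075e-04]
 [-6.98291289e-04  9.56697798e-01  2.91082182e-01 -7.84923925e-02]
 [-5.21725165e-04 -2.91082562e-01  9.56697795e-01 -1.61834115e-01]
 [ 0.00000000e+00  0.00000000e+00  0.00000000e+00  1.00000000e+00]] 0.9959798177083333
```

View pics/scene0.png

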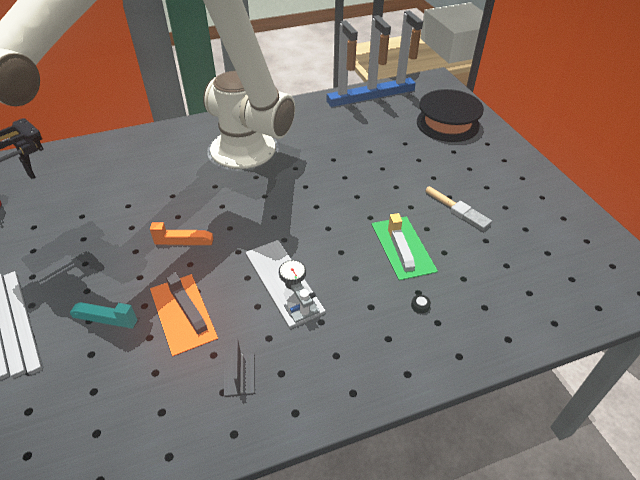

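View pics/side0.png

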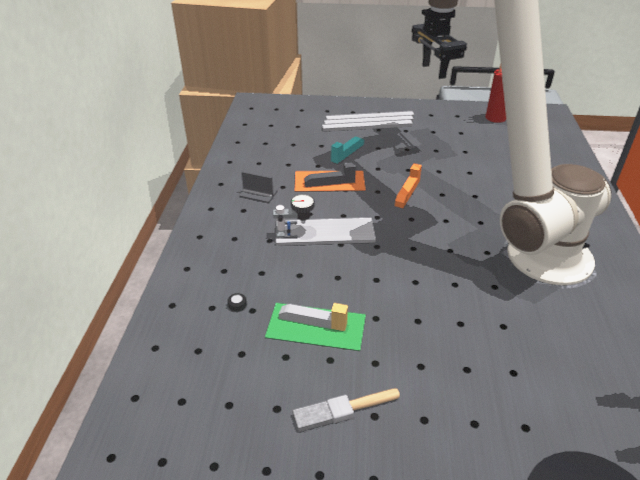

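View pics/wrist0.png

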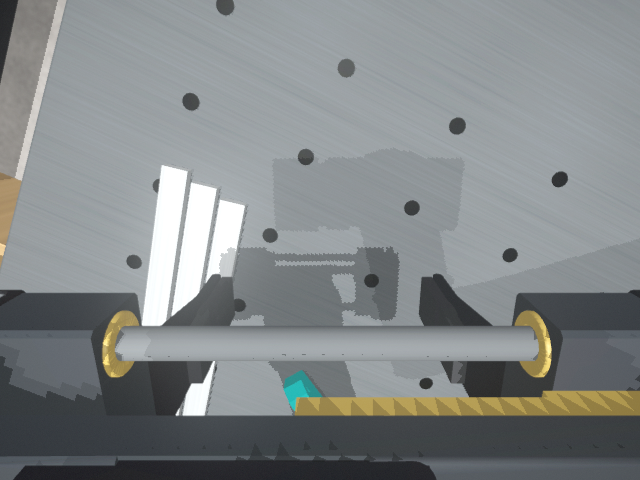

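The scene view shows the master (brass lug, 395,222) on the green mat, and the dark part (187,303) on the orange mat. The comparator is at (285,285). The look-alikes are orange (180,236) and turquoise (103,315). I'll measure next.

```bash
cat > h.py <<'E'
from station import sense,capture
import cv2,numpy as np
def cloud(c,T=None):
    T=c["world_from_camera"] if T is None else T
    d=c["depth"];v,u=np.mgrid[0:480,0:640]
    P=np.stack([(u-c["cx"])/c["fx"]*d,(v-c["cy"])/c["fy"]*d,d,np.ones_like(d)],-1)
    return (P@T.T)[...,:3]
def ray(c,uv,z,T=None):
    T=c["world_from_camera"] if T is None else T
    uv=np.atleast_2d(uv).astype(float)
    d=np.c_[(uv[:,0]-c["cx"])/c["fx"],(uv[:,1]-c["cy"])/c["fy"],np.ones(len(uv))]@T[:3,:3].T
    return T[:3,3]+d*((z-T[2,3])/d[:,2])[:,None]
def tcpT():
    s=sense();T=np.eye(4);T[:3,:3]=s["ee_rot"];T[:3,3]=s["tcp_pos"];return T
def rect(xy):
    r=cv2.minAreaRect((xy*1000).astype(np.float32));return r
E
python3 - <<'E'
from h import *
for n in ["scene","side"]:
    c=capture(n);P=cloud(c);hsv=cv2.cvtColor(c["pixels"],cv2.COLOR_RGB2HSV);H,S,V=cv2.split(hsv)
    reg=(P[...,2]<0.2)&(P[...,0]>0.2)&(P[...,0]<1)&(abs(P[...,1])<0.6)
    def comp(m,name,lo,hi,minn=40):
        m=m&reg&(P[...,2]>lo)&(P[...,2]<hi)
        k,l,st,ce=cv2.connectedComponentsWithStats(m.astype(np.uint8))
        for i in range(1,k):
            if st[i,4]<minn: continue
            q=P[l==i];r=rect(q[:,:2])
            print(n,name,"px",ce[i].round(),st[i,4],"ctr",np.round(r[0],1),"size",np.round(r[1],1),"ang",round(r[2],1),"z",np.percentile(q[:,2],[5,50,95]).round(4))
    comp((H>50)&(H<75)&(S>150),"green",-.01,.012)
    comp((H<18)&(S>150),"orange",-.01,.012)
    comp((H>18)&(H<32)&(S>100),"brass",.052,.07)
    comp((S<70),"top55",.052,.066,20)
    comp((S<40)&(V>120),"base",.007,.017,100)
    comp((S<70),"tongue26",.022,.036,30)
    comp(np.ones_like(reg),"dial",.095,.115,50)
E
```

```text
scene orange px [186. 242.] 214 ctr [ 347.2 -243.8] size [145.7  24.7] ang 76.9 z [-0.0008  0.0065  0.0116]
scene orange px [181. 317.] 2456 ctr [ 560.2 -282.6] size [204.4 101. ] ang 5.3 z [0.0001 0.0031 0.006 ]
scene top55 px [173. 278.] 128 ctr [ 503.8 -283.7] size [30.8 24.5] ang 13.3 z [0.0542 0.0578 0.0608]
scene top55 px [289. 287.] 23 ctr [624.4 -47.9] size [31.8  4.7] ang 22.1 z [0.0573 0.0627 0.0657]
scene top55 px [303. 302.] 28 ctr [666.9 -38.1] size [43. 18.] ang 35.7 z [0.0573 0.0623 0.0656]
scene top55 px [236. 361.] 121 ctr [ 754.4 -201.2] size [ 6.4 89.7] ang 75.3 z [0.0541 0.0638 0.0657]
scene base px [477. 217.] 191 ctr [527.5 493.5] size [74.9 45.5] ang 24.7 z [0.012  0.0153 0.0168]
scene base px [274. 276.] 1853 ctr [553.5 -45.8] size [253.   89.6] ang 7.8 z [0.0082 0.011  0.0142]
scene base px [ 32. 354.] 320 ctr [ 549.3 -598.5] size [117.8  23.7] ang 11.1 z [0.008  0.0114 0.0139]
scene tongue26 px [403. 247.] 362 ctr [568.4 257.8] size [ 26.1 114.5] ang 80.1 z [0.0237 0.0284 0.0313]
scene tongue26 px [188. 307.] 505 ctr [ 564.7 -267.8] size [134.5  24.6] ang 14
[... 951 characters left out ...]
px [331. 230.] 1725 ctr [553.5 -43.1] size [249.   95.8] ang 7.9 z [0.0075 0.0099 0.0128]
side base px [316. 414.] 657 ctr [513.4 488.2] size [103.6  41.8] ang 20.0 z [0.0121 0.015  0.0168]
side tongue26 px [328. 176.] 308 ctr [ 557. -268.] size [141.2  37.3] ang 13.9 z [0.0231 0.0295 0.0338]
side tongue26 px [257. 186.] 131 ctr [ 753.8 -196.7] size [12.2 91.6] ang 75.4 z [0.0225 0.0293 0.0354]
side tongue26 px [281. 226.] 32 ctr [660.2 -23.4] size [19.3 11.1] ang 26.3 z [0.0231 0.0286 0.0339]
side tongue26 px [307. 312.] 499 ctr [566.1 260.1] size [ 29.7 111.1] ang 81.7 z [0.0234 0.0276 0.0304]
side dial px [302. 202.] 296 ctr [607.9 -32.9] size [56.9 59.7] ang 10.2 z [0.0965 0.1004 0.103 ]
```

```bash
python3 - <<'E'
from h import *
c=capture("scene");a=c["pixels"][:,:,::-1]
A=cv2.resize(a[180:350,140:300],(800,600)[:1]*1+(600,)[:1],interpolation=2) if 0 else cv2.resize(a[215:335,140:300],(800,600),interpolation=cv2.INTER_CUBIC)
cv2.imwrite("pics/crop1.png",A)
A=cv2.resize(a[205:325,240:400],(800,600),interpolation=cv2.INTER_CUBIC);cv2.imwrite("pics/crop2.png",A)
E
```

```text
(no output)
```

View crops.

View pics/crop1.png

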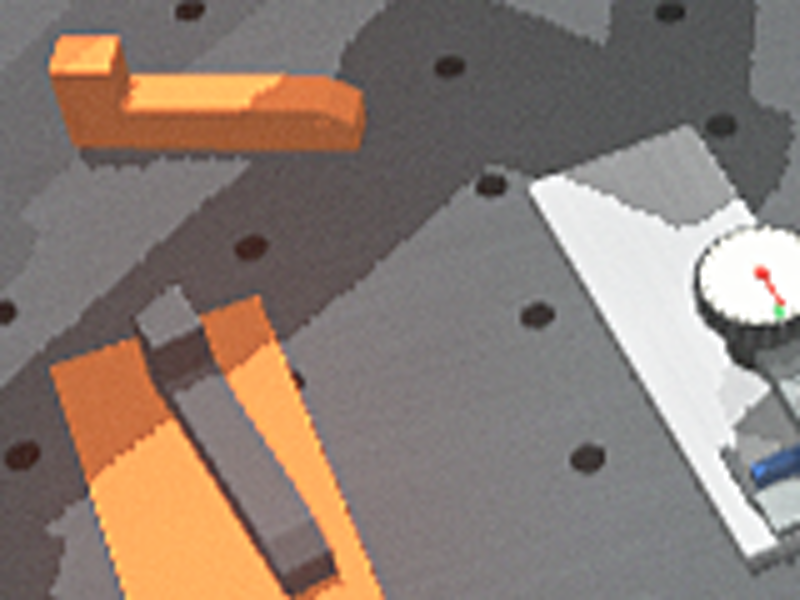

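View pics/crop2.png

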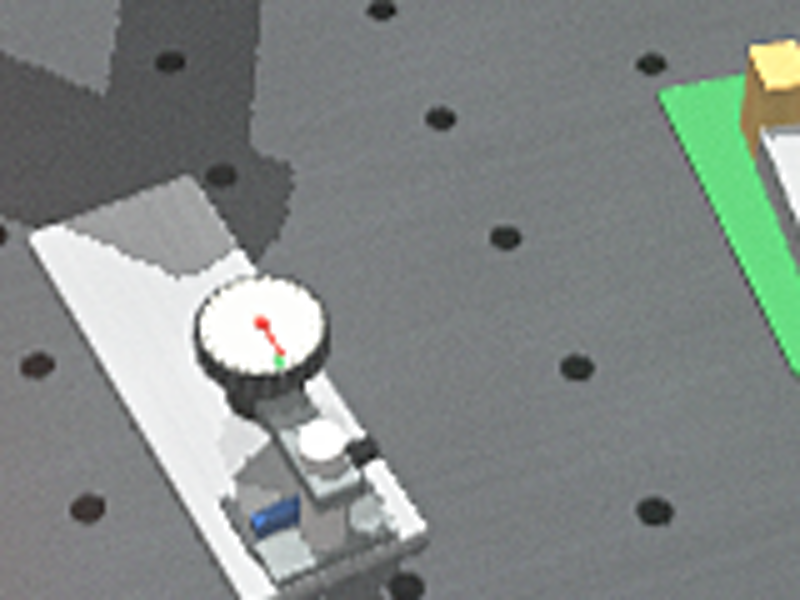

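```bash
cat >> h.py <<'E'
def plan(target,yaw,n=None,vmax=0.04):
    """yaw: deg of tool y axis in world; prints rows"""
    s=sense();p=np.array(s["tcp_pos"]);R=np.array(s["ee_rot"])
    y0=np.degrees(np.arctan2(R[1,1],R[0,1]))
    d=np.array(target)-p;turn=-(yaw-y0)
    m=max(int(np.ceil(np.linalg.norm(d)/vmax)),int(np.ceil(abs(turn)/7)),1)
    n=n or m
    for i in range(n):
        a=np.radians(y0-turn*i/n);ty=np.array([np.cos(a),np.sin(a),0]);tx=np.array([-np.sin(a),np.cos(a),0]);tz=np.array([0,0,-1])
        st=d/n
        print("[%.4f,%.4f,%.4f,%.3f]"%(st@tx,st@ty,st@tz,np.radians(turn)/n),end="," if (i+1)%5 else "\n")
    print("\nfrom",p.round(4),"yaw",round(y0,2),"n",n)
E
python3 - <<'E'
from h import *
# master view: lug (.497,.273), 50mm behind
a=np.radians(-9.5)
plan([.497-.05*np.cos(a),.273-.05*np.sin(a),.20],-9.5)
E
```

```text
[0.0312,0.0239,0.0010,0.028],[0.0318,0.0230,0.0010,0.028],[0.0324,0.0221,0.0010,0.028],[0.0330,0.0212,0.0010,0.028],[0.0336,0.0203,0.0010,0.028]
[0.0342,0.0193,0.0010,0.028],[0.0347,0.0184,0.0010,0.028],[0.0352,0.0174,0.0010,0.028],[0.0357,0.0164,0.0010,0.028],[0.0361,0.0154,0.0010,0.028]
[0.0365,0.0144,0.0010,0.028],[0.0369,0.0134,0.0010,0.028],[0.0373,0.0124,0.0010,0.028],[0.0376,0.0113,0.0010,0.028],[0.0379,0.0103,0.0010,0.028]
[0.0382,0.0092,0.0010,0.028],[0.0384,0.0081,0.0010,0.028],[0.0386,0.0071,0.0010,0.028],[0.0388,0.0060,0.0010,0.028],[0.0389,0.0049,0.0010,0.028]
[0.0391,0.0038,0.0010,0.028],[0.0392,0.0027,0.0010,0.028],
from [ 0.2694 -0.5637  0.2222] yaw 25.54 n 22
```

```bash
python3 -m crank '[[0.031,0.024,0.001,0.028],[0.032,0.023,0.001,0.028],[0.032,0.022,0.001,0.028],[0.033,0.021,0.001,0.028],[0.034,0.020,0.001,0.028]]'
python3 -m crank '[[0.034,0.019,0.001,0.028],[0.035,0.018,0.001,0.028],[0.035,0.017,0.001,0.028],[0.036,0.016,0.001,0.028],[0.036,0.015,0.001,0.028]]'
python3 -m crank '[[0.036,0.014,0.001,0.028],[0.037,0.013,0.001,0.028],[0.037,0.012,0.001,0.028],[0.038,0.011,0.001,0.028],[0.038,0.010,0.001,0.028]]'
python3 -m crank '[[0.038,0.009,0.001,0.028],[0.038,0.008,0.001,0.028],[0.039,0.007,0.001,0.028],[0.039,0.006,0.001,0.028],[0.039,0.005,0.001,0.028]]'
python3 -m crank '[[0.039,0.004,0.001,0.028],[0.039,0.003,0.001,0.028],[0,0,0,0],[0,0,0,0]]'
```

```text
time_s: 0.72
tcp_pos: [0.3097, -0.3705, 0.2174]
ee_rot: [[-0.299, 0.954, 0.0], [0.954, 0.299, -0.0], [-0.0, 0.0, -1.0]]
wrist_force: [0.3, 0.2, 0.3]
gripper_width: 0.999
time_s: 1.13
tcp_pos: [0.3485, -0.1786, 0.2128]
ee_rot: [[-0.163, 0.987, 0.001], [0.987, 0.163, -0.0], [-0.0, 0.001, -1.0]]
wrist_force: [1.4, 0.2, 0.9]
gripper_width: 1.004
time_s: 1.55
tcp_pos: [0.3878, 0.0132, 0.208]
ee_rot: [[-0.025, 1.0, 0.001], [1.0, 0.025, 0.001], [0.001, 0.001, -1.0]]
wrist_force: [0.6, -0.6, 0.5]
gripper_width: 0.997
time_s: 1.97
tcp_pos: [0.4287, 0.2053, 0.2028]
ee_rot: [[0.115, 0.993, 0.001], [0.993, -0.115, 0.0], [0.001, 0.001, -1.0]]
wrist_force: [1.0, -0.8, -0.4]
gripper_width: 0.999
time_s: 2.3
tcp_pos: [0.4457, 0.2814, 0.1997]
ee_rot: [[0.167, 0.986, -0.001], [0.986, -0.167, -0.001], [-0.001, -0.001, -1.0]]
wrist_force: [-0.4, -0.6, -0.3]
gripper_width: 0.999
```

```bash
cat >> h.py <<'E'
def wrist(name):
    T=tcpT();c=capture("wrist");W=T@c["hand_eye"];cv2.imwrite("pics/"+name+".png",c["pixels"][:,:,::-1])
    return c,W
E
python3 - <<'E'
from h import *
c,W=wrist("w1");s=sense();print(s["tcp_pos"],s["wrist_force"],s["time_s"])
P=cloud(c,W);hsv=cv2.cvtColor(c["pixels"],cv2.COLOR_RGB2HSV);H,S,V=cv2.split(hsv)
v,u=np.mgrid[0:480,0:640]
for nm,m in [("brass",(H>14)&(H<34)&(S>80)&(P[...,2]>.05)&(P[...,2]<.07)),("green",(H>45)&(H<80)&(S>80)&(P[...,2]<.02)),("tongue",(S<60)&(P[...,2]>.02)&(P[...,2]<.036))]:
    m=m&(v<300)
    k,l,st,ce=cv2.connectedComponentsWithStats(m.astype(np.uint8))
    if k<2: continue
    i=1+st[1:,4].argmax();q=P[l==i];r=rect(q[:,:2]);print(nm,ce[i].round(),st[i],np.round(r[0],1),np.round(r[1],1),round(r[2],1),np.median(q[:,2]))
E
```

```text
[0.44538399 0.28004881 0.1999136 ] [-0.91633488 -0.25402709 -0.74892492] 2.35
brass [324. 276.] [311 259  28  35 972] [498.8 271.5] [23.6 29.9] 80.4 0.0586462287596122
green [333. 247.] [ 276  201  108   99 8010] [499.7 277.9] [101.4 104.1] 84.9 0.0037207342588561343
tongue [537. 213.] [516 189  36  50 438] [485.8 473.9] [34.5 35.8] 24.3 0.020471139325400872
```

View pics/w1.png

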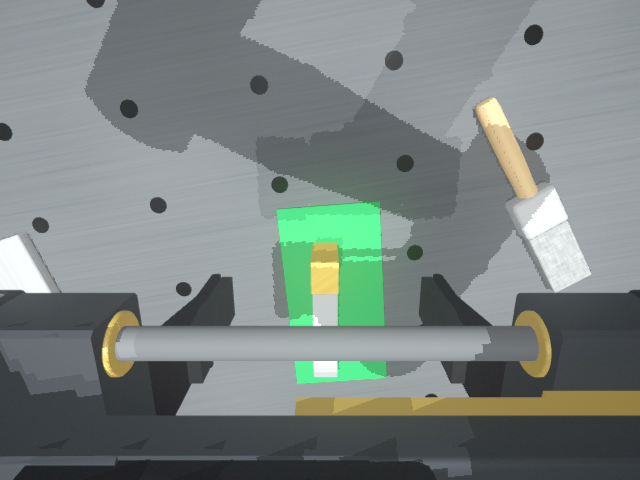

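The lug is centred in the fingers' plane, with its top at pixel (324,276). I go 54 mm along tool y, then down.

```bash
python3 -m crank '[[0,0.027,0.02,0],[0,0.027,0.03,0],[0,0,0.04,0],[0,0,0.04,0],[0,0,0.02,0]]'
python3 -m crank '[[0,0,0.02,0],[0,0,0.006,0],[0,0,0,0]]'
python3 - <<'E'
from h import *
c=capture("side");cv2.imwrite("pics/s1.png",cv2.resize(c["pixels"][230:380,220:420,::-1],(800,600),interpolation=2))
c=capture("scene");cv2.imwrite("pics/sc1.png",cv2.resize(c["pixels"][180:300,320:480,::-1],(800,600),interpolation=2))
E
```

```text
time_s: 2.77
tcp_pos: [0.4967, 0.2669, 0.0465]
ee_rot: [[0.173, 0.985, -0.006], [0.985, -0.173, -0.004], [-0.005, -0.005, -1.0]]
wrist_force: [-0.1, -0.7, -0.6]
gripper_width: 0.998
time_s: 3.02
tcp_pos: [0.4981, 0.2688, 0.0234]
ee_rot: [[0.171, 0.985, -0.003], [0.985, -0.171, -0.003], [-0.003, -0.002, -1.0]]
wrist_force: [0.1, 0.4, 0.2]
gripper_width: 1.0
```

View pics/s1.png

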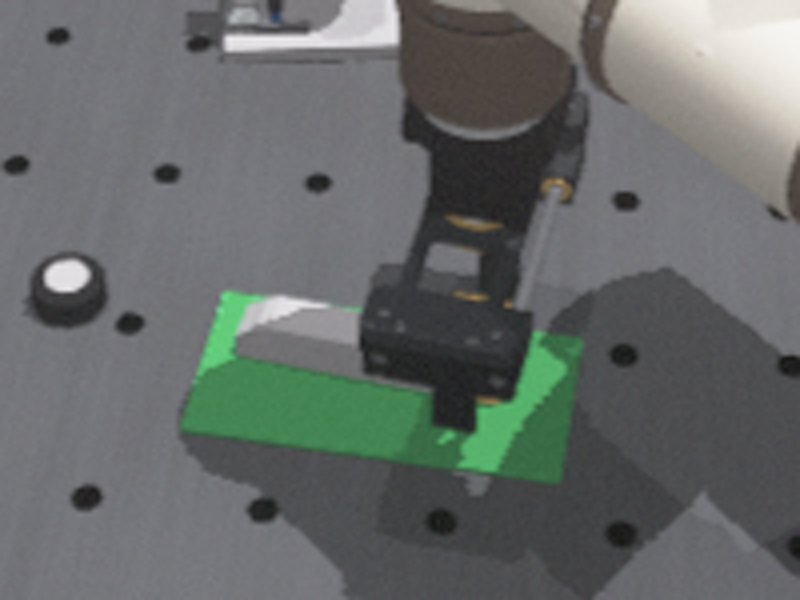

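View pics/sc1.png

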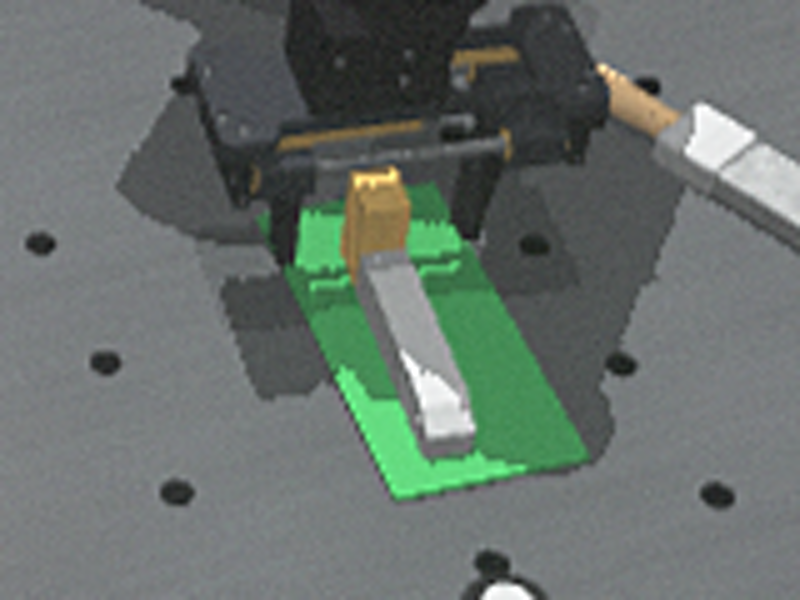

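The fingers straddle the brass lug, so I close them.

```bash
python3 -m crank '[[0,0,0,0],[0,0,0,0],[0,0,0,0],[0,0,0,0],[0,0,0,0]]' 0.0
python3 -m crank '[[0,0,0,0],[0,0,0,0],[0,0,0,0]]'
```

```text
time_s: 3.53
tcp_pos: [0.4991, 0.2708, 0.0251]
ee_rot: [[0.169, 0.986, 0.001], [0.986, -0.169, 0.001], [0.001, 0.001, -1.0]]
wrist_force: [-1.1, -0.2, -1.0]
gripper_width: 0.709
time_s: 3.78
tcp_pos: [0.4989, 0.2706, 0.0245]
ee_rot: [[0.169, 0.986, -0.0], [0.986, -0.169, -0.0], [-0.0, -0.0, -1.0]]
wrist_force: [-0.5, -0.3, 0.2]
gripper_width: 0.478
```

```bash

python3 -m crank '[[0,0,0,0],[0,0,0,0],[0,0,0,0]]'
python3 -m crank '[[0,0,0,0],[0,0,0,0]]'
```

```text
time_s: 4.03
tcp_pos: [0.4989, 0.2705, 0.0245]
ee_rot: [[0.169, 0.986, -0.0], [0.986, -0.169, -0.0], [-0.0, -0.0, -1.0]]
wrist_force: [0.2, 0.8, 0.0]
gripper_width: 0.272
time_s: 4.2
tcp_pos: [0.499, 0.2706, 0.0245]
ee_rot: [[0.169, 0.986, -0.0], [0.986, -0.169, 0.0], [-0.0, -0.0, -1.0]]
wrist_force: [-0.7, -0.5, -1.0]
gripper_width: 0.272
```

Gripped at 23.7 mm. Lifting and carrying to a hover behind the comparator.

```bash
python3 -m crank '[[0,0,-0.02,0],[0,0,-0.035,0],[0,0,-0.04,0],[0,0,-0.03,0],[0,0,0,0]]'
python3 - <<'E'
from h import *
plan([.395,-.066,.15],7.8)
E
```

```text
time_s: 4.62
tcp_pos: [0.5021, 0.2729, 0.1563]
ee_rot: [[0.168, 0.986, 0.01], [0.986, -0.168, 0.008], [0.009, 0.009, -1.0]]
wrist_force: [1.4, 1.6, -1.8]
gripper_width: 0.276
[-0.0391,-0.0054,0.0007,-0.034],[-0.0389,-0.0067,0.0007,-0.034],[-0.0387,-0.0080,0.0007,-0.034],[-0.0384,-0.0093,0.0007,-0.034],[-0.0380,-0.0106,0.0007,-0.034]
[-0.0376,-0.0119,0.0007,-0.034],[-0.0372,-0.0132,0.0007,-0.034],[-0.0368,-0.0144,0.0007,-0.034],[-0.0362,-0.0157,0.0007,-0.034],
from [0.5021 0.2729 0.1563] yaw -9.68 n 9
```

```bash
python3 -m crank '[[-0.039,-0.005,0,-0.034],[-0.039,-0.007,0,-0.034],[-0.038,-0.008,0,-0.034],[-0.038,-0.009,0,-0.034],[-0.038,-0.011,0,-0.034]]'
python3 -m crank '[[-0.038,-0.012,0,-0.034],[-0.037,-0.013,0,-0.034],[-0.037,-0.014,0,-0.034],[-0.036,-0.014,0,-0.034],[0,0,0,0]]'
python3 -m crank '[[0,0,0,0],[0,0,0,0]]'
python3 - <<'E'
from h import *
c,W=wrist("w2");s=sense();print(s["tcp_pos"],s["wrist_force"],s["time_s"])
P=cloud(c,W);hsv=cv2.cvtColor(c["pixels"],cv2.COLOR_RGB2HSV);H,S,V=cv2.split(hsv)
m=(P[...,2]>.007)&(P[...,2]<.017)&(abs(P[...,1]+.05)<.12)&(P[...,0]>.38)
k,l,st,ce=cv2.connectedComponentsWithStats(m.astype(np.uint8))
for i in range(1,k):
    if st[i,4]>300:
        q=P[l==i];r=rect(q[:,:2]);print(ce[i].round(),st[i],np.round(r[0],1),np.round(r[1],1),round(r[2],1),np.median(q[:,2]))
for n in ["scene","side"]:
    c=capture(n);a=c["pixels"];cv2.imwrite("pics/%s2.png"%n,a[:,:,::-1])
    P=cloud(c);S=cv2.cvtColor(a,cv2.COLOR_RGB2HSV)[...,1]
    z=P[...,2];m=(z>.006)&(z<.018)&(np.hypot(P[...,0]-.553,P[...,1]+.044)<.16)&(S<40)
    v,u=np.nonzero(m);X=ray(c,np.c_[u,v],.012);r=rect(X[:,:2]);print(n,np.round(r,1) if 0 else r)
E
```

```text
time_s: 5.03
tcp_pos: [0.4373, 0.0814, 0.1481]
ee_rot: [[-0.002, 1.0, -0.003], [1.0, 0.002, -0.001], [-0.001, -0.003, -1.0]]
wrist_force: [0.5, -0.1, -2.6]
gripper_width: 0.271
time_s: 5.45
tcp_pos: [0.3889, -0.0717, 0.1478]
ee_rot: [[-0.129, 0.992, -0.007], [0.992, 0.129, -0.001], [0.0, -0.007, -1.0]]
wrist_force: [0.8, 0.5, -4.4]
gripper_width: 0.273
time_s: 5.62
tcp_pos: [0.3934, -0.0673, 0.1489]
ee_rot: [[-0.134, 0.991, -0.001], [0.991, 0.134, 0.0], [0.0, -0.001, -1.0]]
wrist_force: [0.1, -0.0, -3.9]
gripper_width: 0.271
[ 0.39387022 -0.0667969   0.14903009] [-0.0322313   0.5878697  -3.14432799] 5.6667
[287. 269.] [276 260  25  28 389] [446.9 -92.6] [23.9 20.6] 6.2 0.011446041147465225
[369. 271.] [353 260  29  38 526] [442.4 -25.5] [33.  24.5] 7.4 0.011582815799344087
[294. 385.] [281 361  22  36 433] [550.5 -78.5] [40.2 20. ] 6.8 0.011769909378697985
[361. 385.] [352 364  24  33 435] [542.8 -11.9] [36.4 21.7] 9.0 0.011857724621648691
scene ((557.4649658203125, -46.31208801269531), (253.77175903320312, 91.71548461914062), 7.811797142028809)
side ((552.7557373046875, -36.91790008544922), (250.05335998535156, 100.25834655761719), 9.266410827636719)
```

View pics/w2.png

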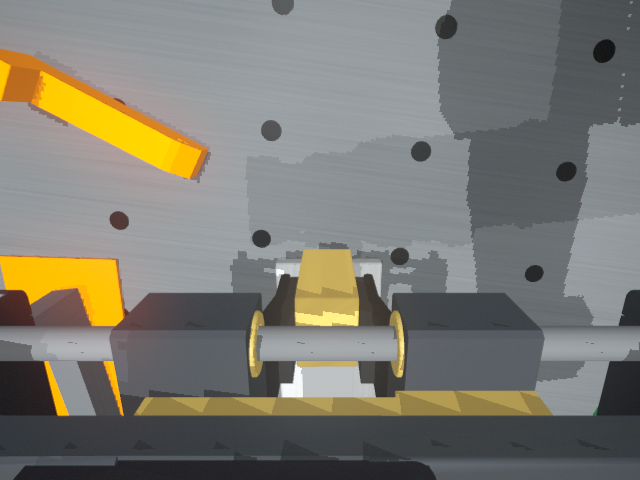

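View pics/scene2.png

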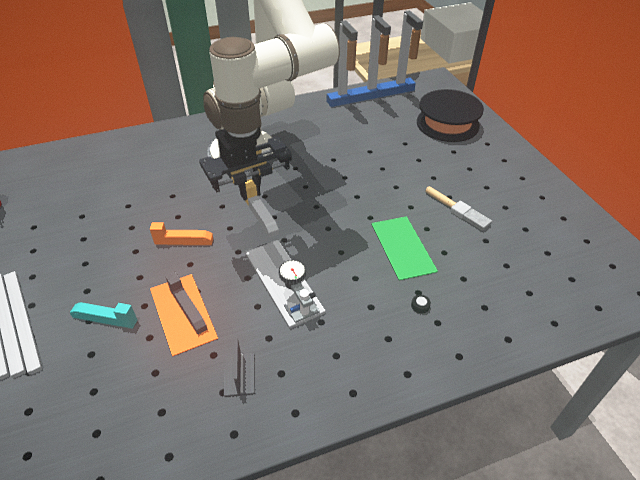

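```bash
python3 - <<'E'
from h import *
c,W=wrist("w3");P=cloud(c,W);z=P[...,2];m=(z>.007)&(z<.017)
L=[];R=[]
for v in list(range(264,292,2))+list(range(368,392,2)):
    u=np.nonzero(m[v,250:420])[0]+250
    if len(u)>10:
        l,r=ray(c,[[u[0]-.5,v],[u[-1]+.5,v]],.012,W);
        L.append(l[:2]);R.append(r[:2]);print(v,u[0],u[-1],l[:2].round(4),r[:2].round(4))
for E in(L,R):
    d=cv2.fitLine(np.array(E,np.float32),cv2.DIST_HUBER,0,.01,.01).ravel();print(d,np.degrees(np.arctan(d[1]/d[0])))
# rear edge
for u in (285,290,365,370,375):
    v=np.nonzero(m[230:300,u])[0][0]+230;print(u,v,ray(c,[[u,v-.5]],.012,W).round(4))
E
```

```text
264 274 380 [ 0.4399 -0.1043] [ 0.4275 -0.0154]
266 274 380 [ 0.4417 -0.1041] [ 0.4293 -0.0151]
268 274 380 [ 0.4435 -0.104 ] [ 0.4311 -0.0148]
270 275 380 [ 0.4451 -0.103 ] [ 0.4329 -0.0145]
272 275 379 [ 0.447  -0.1028] [ 0.4348 -0.015 ]
274 275 379 [ 0.4488 -0.1026] [ 0.4366 -0.0146]
276 275 379 [ 0.4506 -0.1024] [ 0.4384 -0.0143]
278 275 379 [ 0.4524 -0.1022] [ 0.4402 -0.014 ]
280 275 379 [ 0.4543 -0.1021] [ 0.442  -0.0137]
368 295 358 [ 0.5389 -0.0753] [ 0.5309 -0.0172]
370 295 358 [ 0.5411 -0.075 ] [ 0.533  -0.0168]
372 295 358 [ 0.5432 -0.0748] [ 0.5352 -0.0165]
374 294 359 [ 0.5455 -0.0755] [ 0.5372 -0.0152]
376 294 359 [ 0.5477 -0.0752] [ 0.5393 -0.0149]
378 294 359 [ 0.5498 -0.075 ] [ 0.5415 -0.0145]
380 294 359 [ 0.552  -0.0747] [ 0.5436 -0.0142]
382 293 360 [ 0.5543 -0.0754] [ 0.5457 -0.0129]
384 280 373 [ 0.5581 -0.0871] [ 0.5462 -0.0006]
386 280 373 [ 0.5603 -0.0869] [ 5.484e-01 -2.000e-04]
388 280 374 [ 0.5626 -0.0867] [0.5504 0.0011]
390 280 374 [ 0.5648 -0.0864] [0.5526 0.0015]
[ 0.96365994  0.267132    0.47629336 -0.09475435] 15.493675
[ 0.99999493 -0.00318973  0.46523312 -0.01485952] -0.18275854
285 260 [[ 0.4345 -0.0952  0.012 ]]
290 260 [[ 0.434  -0.0911  0.012 ]]
365 260 [[ 0.4254 -0.029   0.012 ]]
370 260 [[ 0.4248 -0.0248  0.012 ]]
375 259 [[ 0.4233 -0.0209  0.012 ]]
```

Base centreline: origin about (0.608,-0.036), yaw 7.9°. TCP is at x'=-0.216, y'≈-0.001. Moving forward 50 mm and lowering.

```bash
python3 -m crank '[[0.001,0.025,0.02,-0.002],[0,0.025,0.03,0],[0,0,0.03,0],[0,0,0.02,0],[0,0,0.01,0]]'
python3 -m crank '[[0,0,0.001,0],[0,0,0,0],[0,0,0,0],[0,0,0,0]]'
```

```text
time_s: 6.23
tcp_pos: [0.4419, -0.0586, 0.0364]
ee_rot: [[-0.139, 0.99, -0.006], [0.99, 0.139, -0.001], [-0.0, -0.006, -1.0]]
wrist_force: [-1.2, 0.2, -2.7]
gripper_width: 0.274
time_s: 6.57
tcp_pos: [0.4445, -0.0588, 0.0396]
ee_rot: [[-0.138, 0.99, 0.003], [0.99, 0.138, 0.0], [0.0, 0.003, -1.0]]
wrist_force: [0.6, -1.5, -3.9]
gripper_width: 0.275
```

```bash
cat >> h.py <<'E'
def comp(p):
    a=np.radians(7.85);d=np.array(p)-np.array([.608,-.0363,0]);return np.array([d[0]*np.cos(a)+d[1]*np.sin(a),-d[0]*np.sin(a)+d[1]*np.cos(a),d[2]])*1000
def rep():
    s=sense();R=s["ee_rot"];a=np.radians(7.85);f=s["wrist_force"]
    print("t",round(s["time_s"],2),"comp",comp(s["tcp_pos"]).round(1),"yaw",round(np.degrees(np.arctan2(R[1,1],R[0,1])),2),"Fx",round(f[0]*np.cos(a)+f[1]*np.sin(a),2),"Fy",round(-f[0]*np.sin(a)+f[1]*np.cos(a),2),"Fz",round(f[2],2),"M",np.round(s["moment"],2),"w",round(s["gripper_width"]*87,1))
E
python3 -c "
from h import *;rep()
c=capture('side');cv2.imwrite('pics/s3.png',cv2.resize(c['pixels'][150:270,240:400,::-1],(800,600),interpolation=2));rep()"
```

```text
t 6.57 comp [-165.     0.    39.6] yaw 7.95 Fx 0.37 Fy -1.53 Fz -3.95 M [-0.05  0.14  0.02] w 24.0
t 6.62 comp [-1.651e+02 -1.000e-01  3.970e+01] yaw 7.93 Fx -0.53 Fy 0.69 Fz -3.59 M [-0.02  0.04  0.04] w 23.8
```

View pics/s3.png

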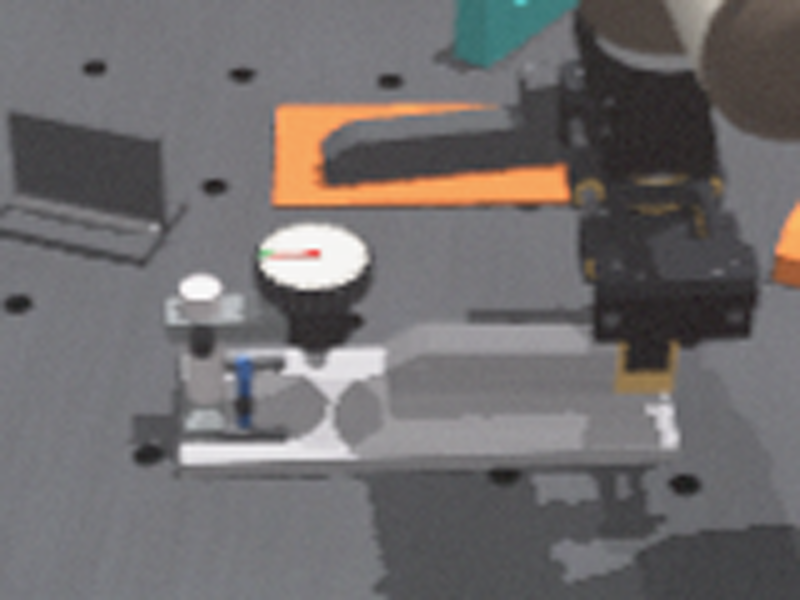

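Aligned: the master is centred over the base, nose clear of the ball. Lowering the last 7 mm.

```bash
python3 -m crank '[[0,0,0.003,0],[0,0,0.002,0],[0,0,0.001,0],[0,0,0,0],[0,0,0,0]]'; python3 -c "
from h import *;rep()"
python3 -m crank '[[0,0,0.0005,0],[0,0,0.0003,0],[0,0,0,0]]' >/dev/null; python3 -c "
from h import *;rep()"
python3 -m crank '[[0,0,0.0003,0],[0,0,0.0003,0],[0,0,0,0]]' >/dev/null; python3 -c "
from h import *;rep()"
```

```text
time_s: 7.03
tcp_pos: [0.4436, -0.0593, 0.0329]
ee_rot: [[-0.138, 0.99, 0.0], [0.99, 0.138, -0.0], [-0.0, 0.0, -1.0]]
wrist_force: [-0.8, 1.6, 2.1]
gripper_width: 0.271
t 7.03 comp [-166.    -0.3   32.9] yaw 7.9 Fx -0.59 Fy 1.71 Fz 2.07 M [ 0.28  0.52 -0.02] w 23.5
t 7.28 comp [-165.8   -0.3   32.8] yaw 7.93 Fx -3.65 Fy 2.09 Fz 8.69 M [ 0.47  1.11 -0.02] w 23.6
t 7.53 comp [-165.2   -0.4   32.5] yaw 7.95 Fx -2.55 Fy 2.5 Fz 9.47 M [ 0.46  1.02 -0.01] w 24.0
```

On the base. I relieve the down pressure, then slide.

```bash
python3 -m crank '[[0,0,-0.0005,0],[0,0,-0.0005,0],[0,0,0,0],[0,0,0,0]]' >/dev/null; python3 -c "
from h import *;rep()"
python3 -m crank '[[0,0.004,0,0],[0,0.006,0,0],[0,0.006,0,0],[0,0.006,0,0],[0,0.006,0,0]]' >/dev/null; python3 -c "
from h import *;rep()"
python3 -m crank '[[0,0.003,0,0],[0,0.002,0,0],[0,0,0,0],[0,0,0,0]]' >/dev/null; python3 -c "
from h import *;rep()"
```

```text
t 7.87 comp [-165.3   -0.3   32.6] yaw 7.92 Fx 0.07 Fy 1.97 Fz 4.43 M [0.18 0.15 0.01] w 23.8
t 8.28 comp [-143.8   -1.1   32.2] yaw 7.83 Fx -11.46 Fy -0.31 Fz 17.22 M [-0.44  3.32  0.  ] w 23.8
t 8.62 comp [-138.3   -1.1   32.2] yaw 7.84 Fx -9.49 Fy -1.14 Fz 15.46 M [-0.45  2.95  0.04] w 23.6
```

```bash
python3 -m crank '[[0,0,-0.001,0],[0,0,-0.001,0],[0,0,0,0]]' >/dev/null; python3 -c "
from h import *;rep()"
python3 -m crank '[[0,0,-0.0005,0],[0,0,-0.0005,0],[0,0,0,0]]' >/dev/null; python3 -c "
from h import *;rep();s=sense();print(s['ee_rot'].round(4))"
```

```text
t 8.87 comp [-133.2   -0.3   33.7] yaw 7.88 Fx 0.7 Fy -0.11 Fz -3.22 M [ 0.01  0.1  -0.03] w 23.8
t 9.12 comp [-133.1   -0.3   34.9] yaw 7.89 Fx -0.92 Fy -0.24 Fz -3.68 M [ 0.01  0.01 -0.02] w 23.4
[[-1.373e-01  9.905e-01 -3.000e-04]
 [ 9.905e-01  1.373e-01 -0.000e+00]
 [ 0.000e+00 -3.000e-04 -1.000e+00]]
```

```bash
python3 -m crank '[[0,0,0.0008,0],[0,0,0.0005,0],[0,0,0,0],[0,0,0,0]]' >/dev/null; python3 -c "
from h import *;rep()"
python3 -m crank '[[0.0003,0.0015,0,0],[0,0.0015,0,0],[0,0.0015,0,0],[0,0.0015,0,0]]' >/dev/null; python3 -c "
from h import *;rep()"
```

```text
t 9.45 comp [-133.2   -0.3   33.8] yaw 7.89 Fx -0.42 Fy 0.15 Fz -3.31 M [0.01 0.04 0.01] w 24.1
t 9.78 comp [-126.9    0.    33.9] yaw 7.9 Fx -0.33 Fy 0.09 Fz -4.15 M [-0.05  0.07  0.01] w 23.7
```

```bash
python3 -m crank '[[0,0,0.0003,0],[0,0,0.0003,0],[0,0,0,0]]' >/dev/null; python3 -c "
from h import *;rep()"
python3 -m crank '[[0,0.001,0,0],[0,0.001,0,0],[0,0.001,0,0]]' >/dev/null; python3 -c "
from h import *;rep()"
python3 -m crank '[[0,0.001,0,0],[0,0.001,0,0],[0,0.001,0,0]]' >/dev/null; python3 -c "
from h import *;rep()"
python3 -m crank '[[0,0.001,0,0],[0,0.001,0,0],[0,0.001,0,0]]' >/dev/null; python3 -c "
from h import *;rep()"
```

```text
t 10.03 comp [-127.3    0.    33.1] yaw 7.89 Fx 0.28 Fy -0.25 Fz -3.56 M [-0.03  0.05 -0.04] w 23.7
t 10.28 comp [-124.1    0.    33.3] yaw 7.9 Fx 0.92 Fy 0.45 Fz -3.59 M [-0.02  0.01 -0.02] w 23.7
t 10.53 comp [-121.6    0.    33.1] yaw 7.88 Fx -0.67 Fy -0.12 Fz -3.91 M [-0.04  0.35 -0.03] w 24.0
t 10.78 comp [-119.7   -0.    32.7] yaw 7.86 Fx -2.61 Fy -0.36 Fz -5.67 M [-0.13  0.92  0.01] w 23.9
```

```bash
python3 -m crank '[[0,0.001,0,0],[0,0.001,0,0],[0,0.001,0,0]]' >/dev/null; python3 -c "
from h import *;rep()"
python3 -m crank '[[0,0.001,0,0],[0,0.001,0,0],[0,0.001,0,0]]' >/dev/null; python3 -c "
from h import *;rep()"
python3 -m crank '[[0,0.001,0,0],[0,0.001,0,0],[0,0.001,0,0]]' >/dev/null; python3 -c "
from h import *;rep()"
```

```text
t 11.03 comp [-1.182e+02 -1.000e-01  3.240e+01] yaw 7.84 Fx -7.43 Fy 0.41 Fz -3.97 M [-0.21  2.3   0.05] w 23.8
t 11.28 comp [-116.3   -0.2   32.4] yaw 7.83 Fx -7.48 Fy 0.64 Fz -2.77 M [-0.26  2.18  0.03] w 23.6
t 11.53 comp [-112.5   -0.2   32.4] yaw 7.83 Fx -5.65 Fy 0.5 Fz -4.65 M [-0.28  1.98 -0.01] w 23.7
```

```bash
for i in 1; do python3 -m crank '[[0,0.001,0,0],[0,0.001,0,0]]' >/dev/null; python3 -c "
from h import *;rep()"; python3 -m crank '[[0,0.0008,0,0],[0,0.0008,0,0]]' >/dev/null; python3 -c "
from h import *;rep()"; python3 -m crank '[[0,0.0005,0,0],[0,0.0005,0,0]]' >/dev/null; python3 -c "
from h import *;rep()"; python3 -m crank '[[0,0.0005,0,0],[0,0.0005,0,0]]' >/dev/null; python3 -c "
from h import *;rep()"; done
```

```text
t 11.7 comp [-109.9   -0.2   32.5] yaw 7.84 Fx -4.4 Fy 1.03 Fz -4.82 M [-0.3   1.57 -0.02] w 23.9
t 11.87 comp [-1.066e+02 -1.000e-01  3.280e+01] yaw 7.87 Fx -4.07 Fy -0.52 Fz -5.8 M [-0.27  1.33 -0.07] w 24.0
t 12.03 comp [-104.7    0.    33.1] yaw 7.89 Fx -2.72 Fy -0.47 Fz -6.5 M [-0.25  1.27 -0.04] w 23.8
t 12.2 comp [-1.035e+02  1.000e-01  3.320e+01] yaw 7.89 Fx -3.12 Fy 0.15 Fz -6.0 M [-0.23  1.2   0.01] w 23.9
```

```bash
python3 -m crank '[[0,0.0005,0,0],[0,0.0005,0,0]]' >/dev/null; python3 -c "
from h import *;rep()"; python3 -m crank '[[0,0.0005,0,0],[0,0.0005,0,0]]' >/dev/null; python3 -c "
from h import *;rep()"; python3 -m crank '[[0,0.0005,0,0],[0,0.0005,0,0]]' >/dev/null; python3 -c "
from h import *;rep()"
```

```text
t 12.37 comp [-1.025e+02  1.000e-01  3.320e+01] yaw 7.9 Fx -3.45 Fy 0.17 Fz -6.36 M [-0.21  1.21 -0.06] w 23.9
t 12.53 comp [-1.015e+02  1.000e-01  3.320e+01] yaw 7.9 Fx -2.36 Fy 0.18 Fz -6.12 M [-0.16  1.24 -0.01] w 23.9
t 12.7 comp [-100.5    0.    33.2] yaw 7.9 Fx -4.01 Fy -0.64 Fz -5.6 M [-0.19  1.24  0.01] w 23.9
```

```bash
python3 -m crank '[[0,0.0005,0,0],[0,0.0005,0,0]]' >/dev/null; python3 -c "
from h import *;rep()"; python3 -m crank '[[0,0.0005,0,0],[0,0.0005,0,0]]' >/dev/null; python3 -c "
from h import *;rep()"
```

```text
t 12.87 comp [-99.5   0.   33.3] yaw 7.9 Fx -2.92 Fy 0.23 Fz -5.92 M [-0.19  1.25  0.03] w 23.5
t 13.03 comp [-98.6   0.   33.2] yaw 7.89 Fx -3.24 Fy 0.01 Fz -6.06 M [-0.14  1.2  -0.01] w 23.7
```

```bash
python3 -m crank '[[0,0.0005,0,0],[0,0.0005,0,0]]' >/dev/null; python3 -c "
from h import *;rep()"; 
```

```text
t 13.2 comp [-97.5   0.   33.2] yaw 7.9 Fx -3.16 Fy -0.31 Fz -6.21 M [-0.2   1.15  0.05] w 23.6
```

```bash
python3 -m crank '[[0,0.0005,0,0],[0,0.0005,0,0]]' >/dev/null; python3 -c "
from h import *;rep()"; 
```

```text
t 13.37 comp [-96.5   0.   33.3] yaw 7.89 Fx -3.66 Fy 0.39 Fz -6.83 M [-0.14  1.2   0.01] w 23.7
```

```bash
python3 -m crank '[[0,0.0005,0,0],[0,0.0005,0,0]]' >/dev/null; python3 -c "
from h import *;rep()"; 
```

```text
t 13.53 comp [-95.5   0.   33.2] yaw 7.9 Fx -2.92 Fy 0.05 Fz -6.48 M [-0.18  1.19  0.04] w 23.3
```

```bash
python3 -m crank '[[0,0.0005,0,0],[0,0.0005,0,0]]' >/dev/null; python3 -c "
from h import *;rep()"; 
```

```text
t 13.7 comp [-94.9   0.   33.2] yaw 7.89 Fx -4.37 Fy 0.43 Fz -5.34 M [-0.15  1.52 -0.02] w 23.6
```

```bash
python3 -m crank '[[0,0.0005,0,0],[0,0.0005,0,0]]' >/dev/null; python3 -c "
from h import *;rep()"; 
```

```text
t 13.87 comp [-94.9  -0.   33.1] yaw 7.88 Fx -7.19 Fy 1.3 Fz -4.63 M [-0.15  2.06  0.03] w 23.8
```

Stop found at about x'=-95. Pressing a little more and holding.

```bash
python3 -m crank '[[0,0.0005,0,0],[0,0.0003,0,0]]' >/dev/null; python3 -c "
from h import *;rep()"; python3 -m crank '[[0,0,0,0],[0,0,0,0]]' >/dev/null; python3 -c "
from h import *;rep()";python3 -m crank '[[0,0,0,0],[0,0,0,0]]' >/dev/null; python3 -c "
from h import *;rep()"
```

```text
t 14.03 comp [-94.9  -0.1  33. ] yaw 7.87 Fx -8.16 Fy 0.51 Fz -2.07 M [-0.1   2.33  0.11] w 23.7
t 14.2 comp [-94.9  -0.   33. ] yaw 7.87 Fx -9.0 Fy 0.8 Fz -2.89 M [-0.06  2.27  0.09] w 23.7
t 14.37 comp [-94.9  -0.   33.1] yaw 7.87 Fx -7.87 Fy 0.97 Fz -2.57 M [-0.13  2.2   0.02] w 23.8
```

```bash
python3 -m crank '[[0,0.0005,0,0],[0,0,0,0],[0,0,0,0],[0,0,0,0]]' >/dev/null; python3 -c "
from h import *;rep()"; python3 -m crank '[[0,0,0,0]]' >/dev/null; python3 -c "
from h import *;rep()"
```

```text
t 14.7 comp [-94.9  -0.1  33. ] yaw 7.87 Fx -8.8 Fy 0.83 Fz -0.72 M [-0.1  2.5  0.1] w 24.0
t 14.78 comp [-94.9  -0.1  33. ] yaw 7.87 Fx -7.97 Fy 0.49 Fz -2.09 M [-0.08  2.45  0.1 ] w 24.1
```

```bash
python3 -m crank '[[0,0.0005,0,0],[0,0.0003,0,0],[0,0,0,0],[0,0,0,0]]' >/dev/null; python3 -c "
from h import *;rep()"; python3 -m crank '[[0,0,0,0]]' >/dev/null; python3 -c "
from h import *;rep()"
```

```text
t 15.12 comp [-94.9  -0.1  33. ] yaw 7.86 Fx -9.71 Fy 1.53 Fz -1.61 M [-0.07  2.88  0.07] w 23.7
t 15.2 comp [-94.9  -0.1  32.9] yaw 7.86 Fx -11.03 Fy 0.72 Fz -0.2 M [-0.01  2.79  0.12] w 23.7
```

Home at about 10 N. Relaxing the push and letting go.

```bash
python3 -m crank '[[0,-0.001,0,0],[0,-0.001,0,0],[0,0,0,0]]' >/dev/null; python3 -c "
from h import *;rep();print(sense()['joints'])"; python3 -m crank '[[0,0,0,0],[0,0,0,0],[0,0,0,0],[0,0,0,0],[0,0,0,0]]' 0.08; python3 -c "
from h import *;rep()"
```

```text
t 15.45 comp [-94.9  -0.   33.2] yaw 7.88 Fx -5.6 Fy 0.38 Fz -4.71 M [-0.2   1.88  0.04] w 23.7
[ 1.25437190e+01  2.45849960e+01 -2.79094184e+01 -2.30334602e-02
 -3.76420897e+01 -9.46411075e+01]
time_s: 15.87
tcp_pos: [0.517, -0.0487, 0.0341]
ee_rot: [[-0.138, 0.99, 0.004], [0.99, 0.138, 0.0], [-0.0, 0.004, -1.0]]
wrist_force: [-0.2, -1.0, 1.1]
gripper_width: 0.567
t 15.87 comp [-91.8   0.1  34.1] yaw 7.92 Fx -0.36 Fy -0.99 Fz 1.07 M [ 0.   -0.01  0.07] w 49.3
```

```bash
python3 -m crank '[[0,0,-0.02,0],[0,0,-0.038,0],[0,0,-0.04,0],[0,0.01,-0.038,0],[0,0.03,-0.028,0]]' ; python3 -m crank '[[0,0.03,0,0],[0,0.022,0,0],[0,0,0,0],[0,0,0,0]]'
cat > dial.py <<'E'
from h import *
import sys
def dial(name):
    rep();c,W=wrist(name);P=cloud(c,W);a=c["pixels"];hsv=cv2.cvtColor(a,cv2.COLOR_RGB2HSV);H,S,V=cv2.split(hsv)
    near=(np.hypot(P[...,0]-.608,P[...,1]+.0363)<.026)&(P[...,2]>.095)&(P[...,2]<.115)
    q=P[(np.hypot(P[...,0]-.608,P[...,1]+.0363)<.045)&(P[...,2]>.095)&(P[...,2]<.115)]
    r=cv2.minEnclosingCircle((q[:,:2]*1000).astype(np.float32));print("dial",np.round(r[0],1),round(r[1],1),len(q));o=np.array(r[0])
    for nm,m in (("red",((H<8)|(H>172))&(S>140)),("green",(H>45)&(H<85)&(S>110))):
        m=m&near;v,u=np.nonzero(m)
        if len(u)<3: print(nm,len(u));continue
        X=ray(c,np.c_[u,v],.1035,W)[:,:2]*1000-o
        f=X[np.hypot(*X.T)>12] if nm=="red" else X
        d=f.mean(0);print(nm,len(u),"px",u.mean().round(),v.mean().round(),"cw angle from comp x (deg)",round(7.85-np.degrees(np.arctan2(d[1],d[0])),1),"r",np.hypot(*d).round(1), "rad",round(np.radians(7.85)-np.arctan2(d[1],d[0]),3))
    yy,xx=np.nonzero(near)
    b=a[max(yy.min()-20,0):yy.max()+20,xx.min()-25:xx.max()+25,::-1];cv2.imwrite("pics/"+name+"c.png",cv2.resize(b,None,fx=4,fy=4,interpolation=2)[:600,:800])
dial(sys.argv[1])
E
python3 dial.py d1
```

```text
time_s: 16.28
tcp_pos: [0.554, -0.0439, 0.2021]
ee_rot: [[-0.137, 0.991, 0.004], [0.991, 0.137, 0.001], [0.0, 0.004, -1.0]]
wrist_force: [2.0, 0.3, -0.4]
gripper_width: 0.892
time_s: 16.62
tcp_pos: [0.6071, -0.0362, 0.1967]
ee_rot: [[-0.137, 0.991, -0.0], [0.991, 0.137, 0.0], [0.0, -0.0, -1.0]]
wrist_force: [-0.0, -1.5, 0.5]
gripper_width: 0.92
t 16.62 comp [ -0.9   0.2 196.7] yaw 7.89 Fx -0.23 Fy -1.44 Fz 0.47 M [-0.01  0.01 -0.01] w 80.0
dial [609.3 -35.4] 29.7 5186
red 132 px 320.0 241.0 cw angle from comp x (deg) 56.3 r 16.5 rad 0.982
green 30 px 322.0 266.0 cw angle from comp x (deg) 8.4 r 22.3 rad 0.146
```

View pics/d1.png

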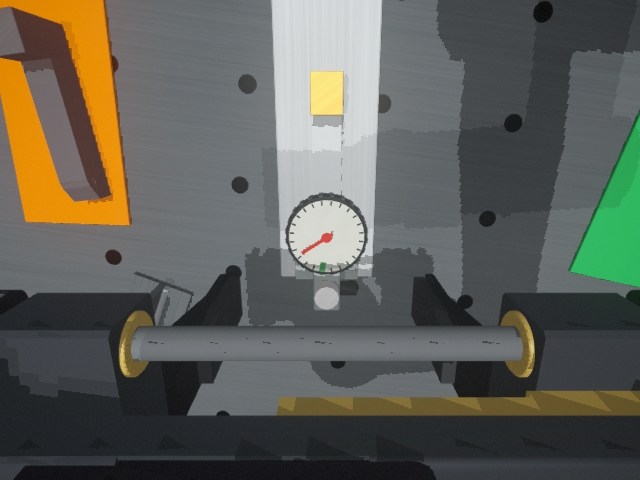

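View pics/d1c.png

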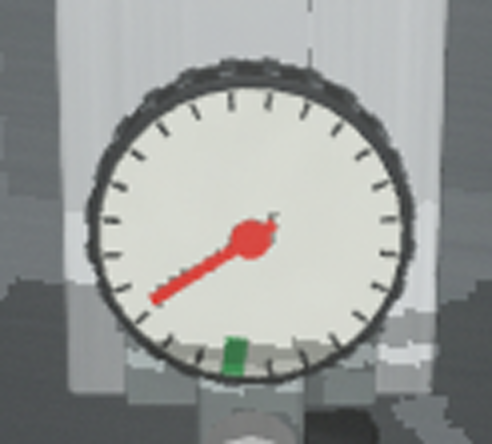

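The needle is at about 57° and the mark at about 8° clockwise, so the rim needs about +0.87 rad. Going down over the rim.

```bash
python3 -m crank '[[0.0005,0.0015,0.03,0],[0,0,0.035,0],[0,0,0.025,0],[0,0,0.012,0],[0,0,0.005,0]]' ; python3 -m crank '[[0,0,0,0],[0,0,0,0],[0,0,0,0]]' 
python3 -c "
from h import *
rep()
c=capture('side');cv2.imwrite('pics/s4.png',cv2.resize(c['pixels'][140:260,240:400,::-1],(800,600),interpolation=2))"
```

```text
time_s: 17.08
tcp_pos: [0.6052, -0.0361, 0.0876]
ee_rot: [[-0.137, 0.991, -0.006], [0.991, 0.137, -0.001], [0.0, -0.006, -1.0]]
wrist_force: [0.3, -0.3, 0.9]
gripper_width: 0.916
time_s: 17.33
tcp_pos: [0.6088, -0.0356, 0.092]
ee_rot: [[-0.138, 0.99, 0.003], [0.99, 0.138, 0.0], [-0.0, 0.003, -1.0]]
wrist_force: [-0.4, -0.1, -0.6]
gripper_width: 0.92
t 17.33 comp [ 0.9  0.6 92. ] yaw 7.91 Fx -0.36 Fy -0.0 Fz -0.64 M [-0.   -0.02 -0.01] w 80.1
```

View pics/s4.png

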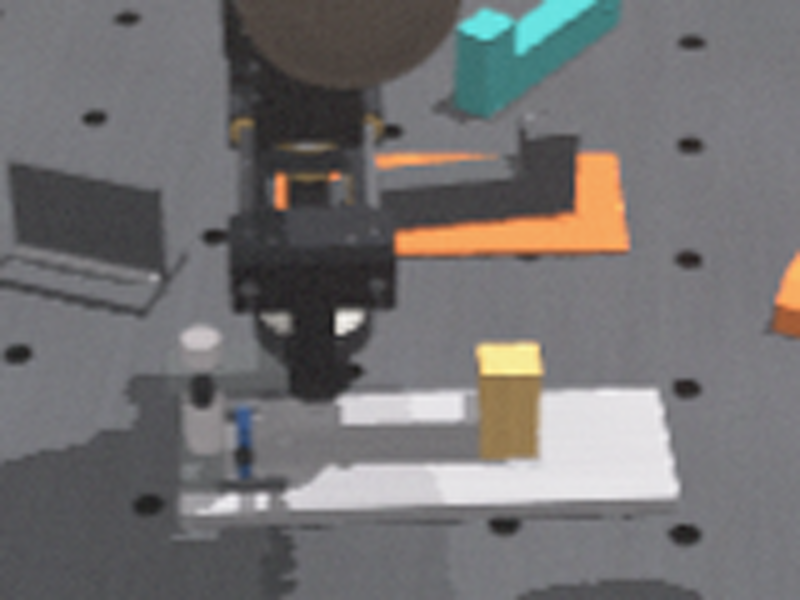

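```bash
python3 -m crank '[[0,0,0.002,0],[0,0,0.001,0],[0,0,0,0],[0,0,0,0],[0,0,0,0]]' 0.03 ; python3 -m crank '[[0,0,0,0],[0,0,0,0]]' 
python3 -c "
from h import *
rep()"
```

```text
time_s: 17.8
tcp_pos: [0.608, -0.0362, 0.0874]
ee_rot: [[-0.138, 0.99, 0.0], [0.99, 0.138, -0.001], [-0.001, -0.0, -1.0]]
wrist_force: [-0.4, -1.8, 1.4]
gripper_width: 0.657
time_s: 17.97
tcp_pos: [0.608, -0.0362, 0.0874]
ee_rot: [[-0.137, 0.991, 0.0], [0.991, 0.137, -0.001], [-0.001, 0.0, -1.0]]
wrist_force: [-0.0, -3.6, 1.4]
gripper_width: 0.659
t 17.97 comp [ 0.   0.1 87.4] yaw 7.89 Fx -0.5 Fy -3.55 Fz 1.44 M [-0.8  -0.09  0.1 ] w 57.3
```

```bash
python3 -m crank '[[0,0,0,0.1],[0,0,0,0.12],[0,0,0,0.12],[0,0,0,0.12],[0,0,0,0.12]]' ; python3 -m crank '[[0,0,0,0.12],[0,0,0,0.1],[0,0,0,0.07],[0,0,0,0],[0,0,0,0]]' 
python3 -c "
from h import *
rep();c=capture('scene');cv2.imwrite('pics/sc4.png',cv2.resize(c['pixels'][210:330,220:380,::-1],(800,600),interpolation=2))"
```

```text
time_s: 18.38
tcp_pos: [0.608, -0.0362, 0.0874]
ee_rot: [[0.433, 0.901, 0.0], [0.901, -0.433, -0.001], [-0.0, 0.0, -1.0]]
wrist_force: [0.8, -2.5, 0.5]
gripper_width: 0.658
time_s: 18.8
tcp_pos: [0.6081, -0.0361, 0.0874]
ee_rot: [[0.667, 0.745, 0.0], [0.745, -0.667, -0.0], [-0.0, 0.0, -1.0]]
wrist_force: [0.6, -4.1, 1.1]
gripper_width: 0.655
t 18.8 comp [ 0.1  0.1 87.4] yaw -41.86 Fx 0.06 Fy -4.14 Fz 1.15 M [-1.12 -0.19 -0.03] w 57.0
```

View pics/sc4.png

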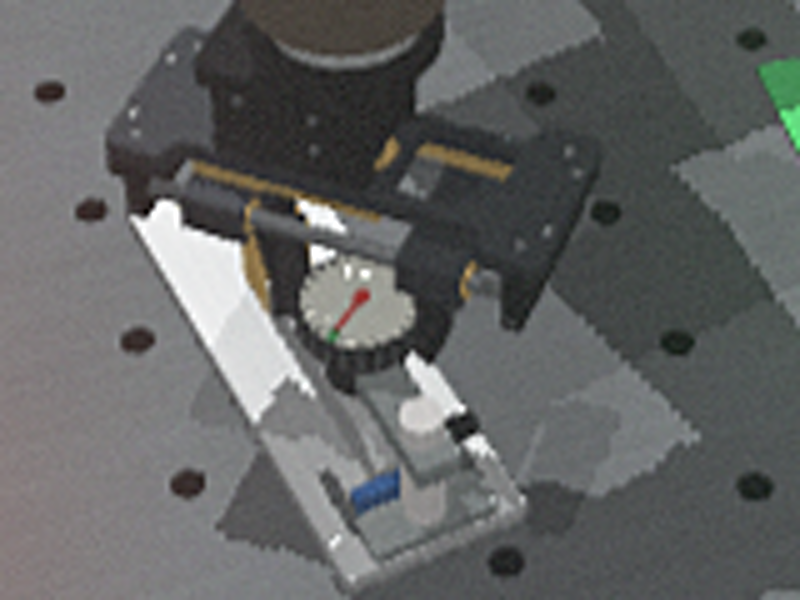

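The green mark now stands at the needle's tip, at (332,337) in the crop. Releasing and rising.

```bash
python3 -m crank '[[0,0,0,0],[0,0,0,0],[0,0,0,0],[0,0,0,0]]' 0.08 ; python3 -m crank '[[0,0,-0.01,0],[0,0,-0.03,0],[0,0,-0.036,0],[0,0,-0.036,-0.1],[0,0,0,-0.12]]';  python3 -m crank '[[0,0,0,-0.12],[0,0,0,-0.12],[0,0,0,-0.12],[0,0,0,-0.12],[0,0,0,-0.12]]';python3 -m crank '[[0,0,0,-0.05],[0,0,0,0]]'
python3 dial.py d2
```

```text
time_s: 19.18
tcp_pos: [0.6079, -0.0351, 0.0871]
ee_rot: [[0.668, 0.744, -0.0], [0.744, -0.668, 0.0], [0.0, -0.0, -1.0]]
wrist_force: [-0.1, -0.1, 0.7]
gripper_width: 0.867
time_s: 19.6
tcp_pos: [0.6124, -0.0356, 0.209]
ee_rot: [[0.484, 0.875, 0.016], [0.875, -0.484, 0.0], [0.008, 0.014, -1.0]]
wrist_force: [0.5, 0.5, 0.8]
gripper_width: 0.919
time_s: 20.02
tcp_pos: [0.6079, -0.0355, 0.2002]
ee_rot: [[-0.094, 0.996, 0.001], [0.996, 0.094, 0.0], [0.0, 0.001, -1.0]]
wrist_force: [-0.3, -0.3, 0.1]
gripper_width: 0.921
time_s: 20.18
tcp_pos: [0.608, -0.0355, 0.2001]
ee_rot: [[-0.138, 0.99, 0.001], [0.99, 0.138, 0.0], [0.0, 0.001, -1.0]]
wrist_force: [-0.8, -1.0, 0.5]
gripper_width: 0.917
t 20.18 comp [1.000e-01 8.000e-01 2.001e+02] yaw 7.96 Fx -0.9 Fy -0.87 Fz 0.46 M [ 0.02  0.01 -0.  ] w 79.8
dial [609.5 -35.7] 29.7 5068
red 131 px 319.0 239.0 cw angle from comp x (deg) 56.5 r 16.4 rad 0.986
green 24 px 298.0 251.0 cw angle from comp x (deg) 57.8 r 23.2 rad 1.008
```

View pics/d2c.png

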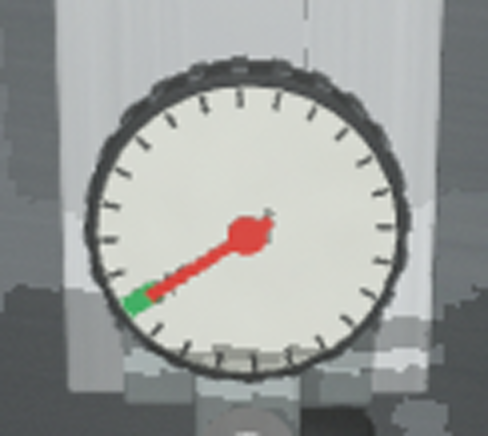

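View pics/d2.png

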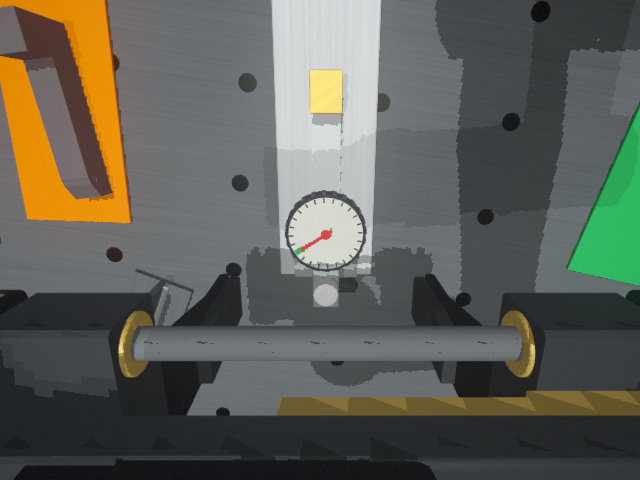

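The dial is zeroed: needle 56.5°, mark 57.8°. Back to the master's lug.

```bash
python3 -m crank '[[-0.0008,-0.03,0,0],[0,-0.035,0,0],[0,-0.03,0.02,0],[0,0,0.04,0],[0,0,0.035,0]]' 0.05; python3 -m crank '[[0,0,0.03,0],[0,0,0.02,0],[0,0,0.013,0],[0,0,0.006,0],[0,0,0.003,0]]';python3 -m crank '[[0,0,0,0],[0,0,0,0]]'
python3 -c "
from h import *
rep();c=capture('side');cv2.imwrite('pics/s5.png',cv2.resize(c['pixels'][150:270,240:400,::-1],(800,600),interpolation=2))"
```

```text
time_s: 20.65
tcp_pos: [0.5134, -0.0495, 0.1054]
ee_rot: [[-0.136, 0.991, 0.005], [0.991, 0.136, 0.001], [0.001, 0.005, -1.0]]
wrist_force: [1.0, -0.5, -1.2]
gripper_width: 0.632
time_s: 21.07
tcp_pos: [0.5138, -0.0495, 0.0317]
ee_rot: [[-0.137, 0.991, -0.001], [0.991, 0.137, -0.0], [-0.0, -0.001, -1.0]]
wrist_force: [0.3, 0.1, -0.7]
gripper_width: 0.578
time_s: 21.23
tcp_pos: [0.5148, -0.0494, 0.0332]
ee_rot: [[-0.137, 0.991, 0.002], [0.991, 0.137, 0.0], [-0.0, 0.002, -1.0]]
wrist_force: [0.2, -0.0, 0.4]
gripper_width: 0.574
t 21.23 comp [-94.1  -0.2  33.2] yaw 7.89 Fx 0.16 Fy -0.06 Fz 0.37 M [-0.02 -0.02  0.03] w 49.9
```

View pics/s5.png

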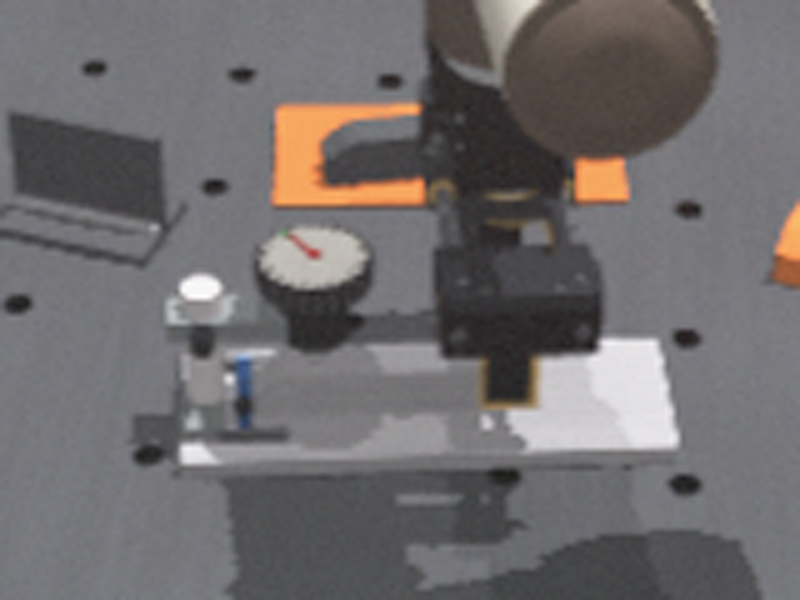

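```bash
python3 -m crank '[[0,0,0,0],[0,0,0,0],[0,0,0,0],[0,0,0,0],[0,0,0,0]]' 0.0; python3 -m crank '[[0,0,0,0],[0,0,0,0]]' >/dev/null; python3 -c "
from h import *;rep()"; python3 -m crank '[[0,-0.002,-0.0005,0],[0,-0.004,0,0],[0,-0.005,0,0],[0,-0.005,0,0],[0,-0.005,0,0]]'>/dev/null; python3 -c "
from h import *;rep()"
```

```text
time_s: 21.7
tcp_pos: [0.514, -0.0495, 0.0325]
ee_rot: [[-0.137, 0.991, 0.0], [0.991, 0.137, 0.0], [0.0, 0.0, -1.0]]
wrist_force: [-0.3, 0.1, -0.1]
gripper_width: 0.281
t 21.87 comp [-94.9  -0.2  32.4] yaw 7.91 Fx -0.18 Fy 1.09 Fz 1.44 M [0.21 0.14 0.07] w 23.4
t 22.28 comp [-116.5   -0.3   32.6] yaw 7.89 Fx 3.41 Fy 0.31 Fz -2.91 M [ 0.08 -0.85 -0.02] w 23.8
```

```bash
python3 -m crank '[[0,-0.008,0,0],[0,-0.01,-0.0005,0],[0,-0.012,-0.002,0],[0,-0.015,-0.01,0],[0,-0.01,-0.03,0]]'; python3 -m crank '[[0,-0.01,-0.04,0],[0,0,-0.03,0],[0,0,0,0]]'; python3 -c "
from h import *;rep();plan([.499,.2706,.14],-9.7)"
```

```text
time_s: 22.7
tcp_pos: [0.4307, -0.0613, 0.0717]
ee_rot: [[-0.135, 0.991, -0.016], [0.991, 0.135, -0.002], [0.0, -0.016, -1.0]]
wrist_force: [0.0, 0.2, -3.6]
gripper_width: 0.272
time_s: 22.95
tcp_pos: [0.43, -0.0616, 0.1507]
ee_rot: [[-0.138, 0.99, 0.01], [0.99, 0.138, 0.001], [-0.001, 0.01, -1.0]]
wrist_force: [1.9, 0.7, -3.2]
gripper_width: 0.274
t 22.95 comp [-179.7   -0.7  150.7] yaw 7.96 Fx 2.03 Fy 0.43 Fz -3.16 M [ 0.04 -0.2   0.01] w 23.8
[0.0355,0.0127,0.0012,0.034],[0.0359,0.0115,0.0012,0.034],[0.0363,0.0102,0.0012,0.034],[0.0366,0.0090,0.0012,0.034],[0.0369,0.0077,0.0012,0.034]
[0.0371,0.0065,0.0012,0.034],[0.0373,0.0052,0.0012,0.034],[0.0375,0.0039,0.0012,0.034],[0.0376,0.0026,0.0012,0.034],
from [ 0.43   -0.0616  0.1507] yaw 7.96 n 9
```

```bash
python3 -m crank '[[0.036,0.013,0,0.034],[0.036,0.011,0,0.034],[0.036,0.010,0,0.034],[0.037,0.009,0,0.034],[0.037,0.008,0,0.034]]'; python3 -m crank '[[0.037,0.006,0,0.034],[0.037,0.005,0,0.034],[0.037,0.004,0,0.034],[0.037,0.003,0,0.034],[0,0,0,0]]';python3 -m crank '[[0,0,0,0],[0,0,0,0]]'
python3 -c "
from h import *;rep();plan([.499,.2706,.025],-9.7)"
```

```text
time_s: 23.37
tcp_pos: [0.4644, 0.1242, 0.144]
ee_rot: [[0.035, 0.999, -0.004], [0.999, -0.035, -0.002], [-0.002, -0.004, -1.0]]
wrist_force: [1.0, -0.2, -3.6]
gripper_width: 0.275
time_s: 23.78
tcp_pos: [0.4976, 0.2749, 0.1436]
ee_rot: [[0.164, 0.986, 0.0], [0.986, -0.164, 0.001], [0.001, 0.0, -1.0]]
wrist_force: [0.1, -0.7, -3.3]
gripper_width: 0.274
time_s: 23.95
tcp_pos: [0.4951, 0.2685, 0.1435]
ee_rot: [[0.167, 0.986, -0.004], [0.986, -0.167, -0.003], [-0.004, -0.004, -1.0]]
wrist_force: [-0.1, 0.3, -4.5]
gripper_width: 0.276
t 23.95 comp [-70.2 317.3 143.5] yaw -9.64 Fx -0.03 Fy 0.28 Fz -4.54 M [-0.08  0.04 -0.05] w 24.0
[0.0009,0.0011,0.0395,0.000],[0.0009,0.0011,0.0395,0.000],[0.0009,0.0011,0.0395,0.000],
from [0.4951 0.2685 0.1435] yaw -9.64 n 3
```

```bash
python3 -m crank '[[0.001,0.001,0.03,0],[0.001,0.001,0.035,0],[0.001,0.001,0.03,0],[0,0,0.014,0],[0,0,0.005,0]]'; python3 -m crank '[[0,0,0.002,0],[0,0,0.001,0],[0,0,0,0]]'; python3 -c "
from h import *;rep()"
```

```text
time_s: 24.37
tcp_pos: [0.4979, 0.2687, 0.0278]
ee_rot: [[0.17, 0.985, -0.007], [0.985, -0.17, -0.006], [-0.007, -0.006, -1.0]]
wrist_force: [-0.8, -0.8, -2.7]
gripper_width: 0.273
time_s: 24.62
tcp_pos: [0.5013, 0.2726, 0.0295]
ee_rot: [[0.168, 0.986, 0.002], [0.986, -0.168, 0.001], [0.002, 0.002, -1.0]]
wrist_force: [-0.0, 1.0, -3.4]
gripper_width: 0.273
t 24.62 comp [-63.5 320.6  29.5] yaw -9.65 Fx 0.11 Fy 1.04 Fz -3.45 M [-0.05  0.01  0.05] w 23.7
```

```bash
python3 -m crank '[[0,0,0.002,0],[0,0,0.002,0],[0,0,0.0005,0],[0,0,0,0],[0,0,0,0]]'>/dev/null; python3 -c "
from h import *;rep()"; python3 -m crank '[[0,0,0.0005,0],[0,0,0,0]]' >/dev/null; python3 -c "
from h import *;rep()"
```

```text
t 25.03 comp [-63.9 320.8  24.4] yaw -9.62 Fx -1.39 Fy 0.46 Fz 0.62 M [-0.11  0.36 -0.06] w 24.0
t 25.2 comp [-63.9 320.8  24.4] yaw -9.61 Fx -3.22 Fy 0.2 Fz 5.01 M [-0.22  0.75  0.01] w 23.8
```

It's down on the mat. Releasing and lifting.

```bash
python3 -m crank '[[0,0,-0.0005,0],[0,0,0,0],[0,0,0,0],[0,0,0,0],[0,0,0,0]]' 0.06; python3 -m crank '[[0,0,-0.01,0],[0,0,-0.03,0],[0,0,-0.04,0],[0,0,-0.04,0],[0,0,-0.04,0]]'; python3 -c "
from h import *;rep()
c=capture('side');cv2.imwrite('pics/s6.png',c['pixels'][:,:,::-1])
a=np.radians(13.5);plan([.503-.05*np.cos(a),-.282-.05*np.sin(a),.20],13.5)"
```

```text
time_s: 25.62
tcp_pos: [0.5008, 0.2725, 0.0237]
ee_rot: [[0.167, 0.986, 0.0], [0.986, -0.167, 0.0], [0.0, 0.0, -1.0]]
wrist_force: [-0.3, 0.6, 0.8]
gripper_width: 0.565
time_s: 26.03
tcp_pos: [0.5004, 0.2721, 0.1863]
ee_rot: [[0.167, 0.986, 0.0], [0.986, -0.167, -0.0], [-0.0, 0.0, -1.0]]
wrist_force: [0.5, -0.1, 0.2]
gripper_width: 0.686
t 26.03 comp [-64.4 320.2 186.3] yaw -9.63 Fx 0.45 Fy -0.14 Fz 0.23 M [ 0.04 -0.18  0.04] w 59.7
[-0.0379,0.0029,-0.0003,-0.027],[-0.0380,0.0019,-0.0003,-0.027],[-0.0380,0.0009,-0.0003,-0.027],[-0.0380,-0.0001,-0.0003,-0.027],[-0.0380,-0.0011,-0.0003,-0.027]
[-0.0380,-0.0022,-0.0003,-0.027],[-0.0379,-0.0032,-0.0003,-0.027],[-0.0378,-0.0042,-0.0003,-0.027],[-0.0377,-0.0052,-0.0003,-0.027],[-0.0375,-0.0062,-0.0003,-0.027]
[-0.0374,-0.0072,-0.0003,-0.027],[-0.0372,-0.0082,-0.0003,-0.027],[-0.0369,-0.0092,-0.0003,-0.027],[-0.0367,-0.0102,-0.0003,-0.027],[-0.0364,-0.0112,-0.0003,-0.027]

from [0.5049 0.2748 0.196 ] yaw -9.51 n 15
```

View pics/s6.png

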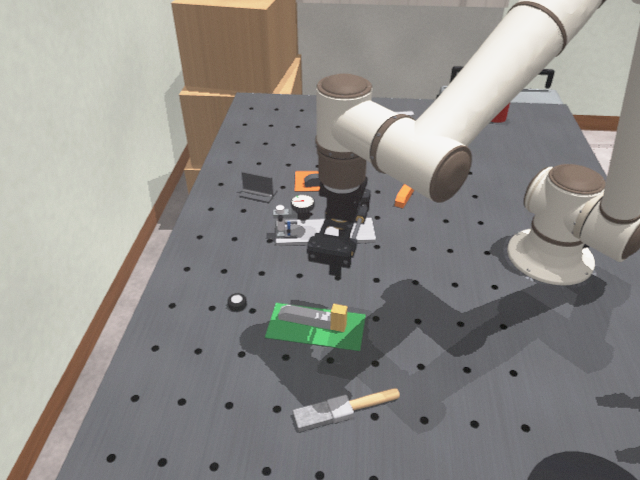

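Master back on the green mat, brass lug at (339,318). Now the part.

```bash
python3 -m crank '[[-0.038,0.003,0,-0.027],[-0.038,0.002,0,-0.027],[-0.038,0.001,0,-0.027],[-0.038,0,0,-0.027],[-0.038,-0.001,0,-0.027]]'; python3 -m crank '[[-0.038,-0.002,0,-0.027],[-0.038,-0.003,0,-0.027],[-0.038,-0.004,0,-0.027],[-0.038,-0.005,0,-0.027],[-0.038,-0.006,0,-0.027]]'; python3 -m crank '[[-0.037,-0.007,0,-0.027],[-0.037,-0.008,0,-0.027],[-0.037,-0.009,0,-0.027],[-0.037,-0.010,0,-0.027],[-0.036,-0.011,0,-0.027]]';python3 -m crank '[[0,0,0,0],[0,0,0,0],[0,0,0,0]]'
python3 - <<'E'
from h import *
rep();c,W=wrist("w5");s=sense();print(s["tcp_pos"])
P=cloud(c,W);v,u=np.mgrid[0:480,0:640]
m=(P[...,2]>.05)&(P[...,2]<.068)&(v<310)&(np.hypot(P[...,0]-.503,P[...,1]+.282)<.04)
k,l,st,ce=cv2.connectedComponentsWithStats(m.astype(np.uint8))
i=1+st[1:,4].argmax();q=P[l==i];r=rect(q[:,:2]);print(ce[i].round(),st[i],np.round(r[0],1),np.round(r[1],1),round(r[2],1),np.median(q[:,2]))
vv,uu=np.nonzero(l==i);X=ray(c,np.c_[uu,vv],.059,W);print(rect(X[:,:2]))
E
```

```text
time_s: 26.5
tcp_pos: [0.4834, 0.0815, 0.1844]
ee_rot: [[0.031, 1.0, 0.001], [1.0, -0.031, 0.0], [0.0, 0.001, -1.0]]
wrist_force: [0.0, 0.9, 0.2]
gripper_width: 0.689
time_s: 26.92
tcp_pos: [0.4675, -0.1093, 0.1845]
ee_rot: [[-0.103, 0.995, 0.001], [0.995, 0.103, 0.0], [-0.0, 0.001, -1.0]]
wrist_force: [1.2, -0.4, -0.9]
gripper_width: 0.693
time_s: 27.33
tcp_pos: [0.4516, -0.2984, 0.1844]
ee_rot: [[-0.236, 0.972, 0.001], [0.972, 0.236, -0.0], [-0.001, 0.001, -1.0]]
wrist_force: [0.8, -0.1, 0.3]
gripper_width: 0.689
time_s: 27.58
tcp_pos: [0.4517, -0.2964, 0.1838]
ee_rot: [[-0.234, 0.972, -0.0], [0.972, 0.234, 0.0], [0.0, 0.0, -1.0]]
wrist_force: [0.3, 0.6, 0.6]
gripper_width: 0.69
t 27.58 comp [-190.4 -236.3  183.8] yaw 13.51 Fx 0.39 Fy 0.53 Fz 0.59 M [-0.01 -0.01  0.01] w 60.0
[ 0.45194175 -0.29580909  0.18395608]
[328. 283.] [ 314  264   29   38 1070] [ 503.4 -282.4] [30.6 23.3] 13.7 0.05862440764504215
((501.48199462890625, -282.8121032714844), (32.88264083862305, 23.204015731811523), 13.52056884765625)
```

View pics/w5.png

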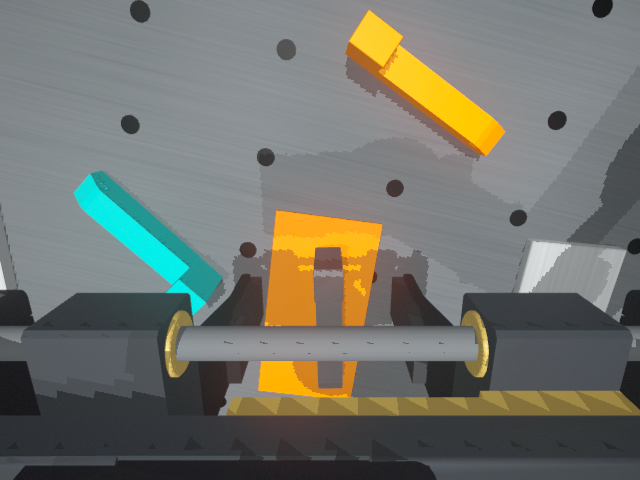

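The dark lug (328,283) on the orange mat is the part. The turquoise piece (150,240) and the orange piece (425,85) are the look-alikes. Descending on the part.

```bash
python3 -m crank '[[0.001,0.027,0.02,0],[0,0.026,0.035,0],[0,0,0.04,0],[0,0,0.035,0],[0,0,0.02,0]]'; python3 -m crank '[[0,0,0.007,0],[0,0,0.0015,0],[0,0,0,0],[0,0,0,0]]'; python3 -c "
from h import *;rep();print(sense()['tcp_pos'])
c=capture('scene');cv2.imwrite('pics/sc7.png',cv2.resize(c['pixels'][230:350,120:280,::-1],(800,600),interpolation=2))"
```

```text
time_s: 28.05
tcp_pos: [0.5006, -0.2805, 0.0317]
ee_rot: [[-0.237, 0.972, -0.005], [0.972, 0.237, 0.002], [0.003, -0.005, -1.0]]
wrist_force: [0.0, -1.7, -0.0]
gripper_width: 0.689
time_s: 28.38
tcp_pos: [0.5038, -0.2832, 0.0288]
ee_rot: [[-0.236, 0.972, 0.004], [0.972, 0.236, -0.001], [-0.002, 0.003, -1.0]]
wrist_force: [0.6, 0.1, 0.5]
gripper_width: 0.688
t 28.38 comp [-137.  -230.4   28.8] yaw 13.64 Fx 0.63 Fy 0.06 Fz 0.47 M [-0.   -0.04 -0.04] w 59.8
[ 0.50380069 -0.28324111  0.02882182]
```

View pics/sc7.png

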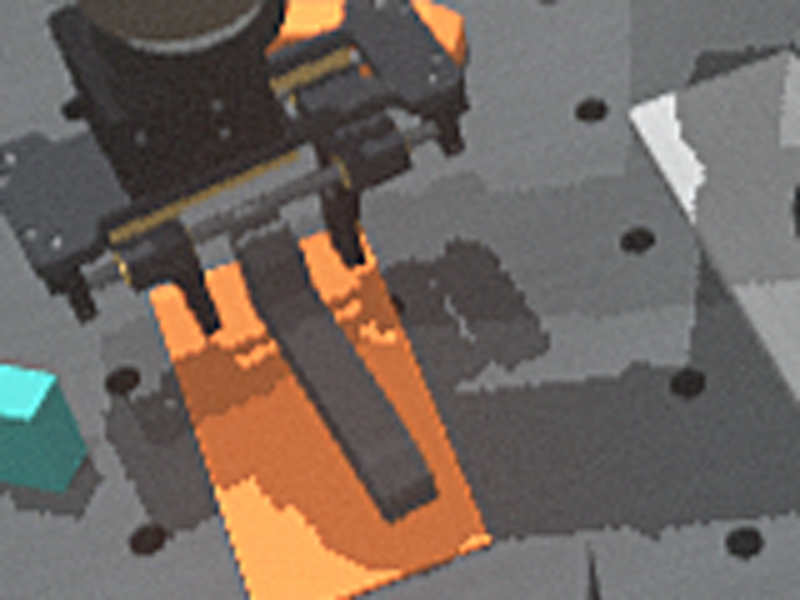

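Straddled. I go 4 mm lower and close.

```bash
python3 -m crank '[[0,0,0.002,0],[0,0,0.0015,0],[0,0,0,0],[0,0,0,0],[0,0,0,0]]' 0.0; python3 -m crank '[[0,0,0,0],[0,0,0,0],[0,0,0,0],[0,0,0,0]]'; python3 -c "
from h import *;rep();print(sense()['tcp_pos'])"
```

```text
time_s: 28.85
tcp_pos: [0.5022, -0.2834, 0.0235]
ee_rot: [[-0.234, 0.972, 0.0], [0.972, 0.234, -0.0], [-0.0, 0.0, -1.0]]
wrist_force: [-0.2, -0.1, -0.0]
gripper_width: 0.392
time_s: 29.18
tcp_pos: [0.5021, -0.2832, 0.0233]
ee_rot: [[-0.234, 0.972, -0.0], [0.972, 0.234, 0.0], [0.0, -0.0, -1.0]]
wrist_force: [-0.6, 0.1, 0.0]
gripper_width: 0.274
t 29.18 comp [-138.6 -230.2   23.3] yaw 13.56 Fx -0.6 Fy 0.22 Fz 0.01 M [ 0.06  0.08 -0.03] w 23.8
[ 0.50211573 -0.28324052  0.02332774]
```

```bash
python3 -m crank '[[0,0,-0.02,0],[0,0,-0.035,0],[0,0,-0.035,0],[0,0,-0.02,0],[0,0,0,0]]'; python3 -c "
from h import *;rep();plan([.4396,-.0595,.13],7.85)"
```

```text
time_s: 29.6
tcp_pos: [0.5047, -0.2842, 0.1377]
ee_rot: [[-0.235, 0.972, 0.008], [0.972, 0.235, -0.003], [-0.005, 0.007, -1.0]]
wrist_force: [1.6, -1.2, -4.0]
gripper_width: 0.277
t 29.6 comp [-136.2 -231.4  137.7] yaw 13.61 Fx 1.42 Fy -1.38 Fz -4.0 M [-0.15 -0.09 -0.01] w 24.1
[0.0389,-0.0017,0.0013,0.017],[0.0389,-0.0024,0.0013,0.017],[0.0389,-0.0030,0.0013,0.017],[0.0388,-0.0037,0.0013,0.017],[0.0387,-0.0043,0.0013,0.017]
[0.0387,-0.0050,0.0013,0.017],
from [ 0.5047 -0.2842  0.1377] yaw 13.61 n 6
```

```bash
python3 -m crank '[[0.039,-0.002,0,0.017],[0.039,-0.002,0,0.017],[0.039,-0.003,0,0.017],[0.039,-0.003,0,0.017],[0.039,-0.003,0,0.017]]';  python3 -m crank '[[0.039,-0.003,0,0.016],[0,0,0.02,0],[0,0,0,0],[0,0,0,0]]'; python3 -c "
from h import *;rep()"
```

```text
time_s: 30.02
tcp_pos: [0.4472, -0.0935, 0.1309]
ee_rot: [[-0.149, 0.989, -0.005], [0.989, 0.149, 0.0], [0.001, -0.005, -1.0]]
wrist_force: [1.5, 0.3, -4.6]
gripper_width: 0.274
time_s: 30.35
tcp_pos: [0.4391, -0.0569, 0.1113]
ee_rot: [[-0.136, 0.991, -0.006], [0.991, 0.136, -0.001], [-0.0, -0.006, -1.0]]
wrist_force: [-0.6, -0.5, -4.6]
gripper_width: 0.272
t 30.35 comp [-170.2    2.7  111.3] yaw 7.82 Fx -0.63 Fy -0.41 Fz -4.61 M [-0.07  0.05  0.04] w 23.6
```

```bash
python3 -m crank '[[-0.0025,0,0.025,0],[0,0,0.025,0],[0,0,0.015,0],[0,0,0.007,0],[0,0,0,0]]';  python3 -m crank '[[0,0,0,0],[0,0,0,0]]'>/dev/null; python3 -c "
from h import *;rep();print(sense()['ee_rot'].round(4))"
```

```text
time_s: 30.77
tcp_pos: [0.4407, -0.0606, 0.0398]
ee_rot: [[-0.133, 0.991, -0.004], [0.991, 0.133, -0.001], [-0.0, -0.004, -1.0]]
wrist_force: [0.2, 0.1, -3.9]
gripper_width: 0.274
t 30.93 comp [-166.8   -0.5   42.3] yaw 7.75 Fx 0.38 Fy -0.04 Fz -3.77 M [-0.05  0.11 -0.01] w 23.8
[[-1.348e-01  9.909e-01  2.300e-03]
 [ 9.909e-01  1.348e-01  2.000e-04]
 [-1.000e-04  2.300e-03 -1.000e+00]]
```

```bash
python3 -m crank '[[0,0,0.004,0],[0,0,0.003,0],[0,0,0.001,0],[0,0,0,0],[0,0,0,0]]'>/dev/null; python3 -c "
from h import *;rep()"; python3 -m crank '[[0,0,0.001,0],[0,0,0,0],[0,0,0,0]]'>/dev/null; python3 -c "
from h import *;rep()"
```

```text
t 31.35 comp [-167.9    0.    33.4] yaw 7.79 Fx 0.05 Fy 0.59 Fz -4.44 M [-0.05  0.14 -0.02] w 24.0
t 31.6 comp [-167.9    0.    32.3] yaw 7.79 Fx 0.12 Fy 0.52 Fz -4.03 M [-0.02  0.11  0.03] w 24.0
```

```bash
python3 -m crank '[[0,0.006,0,0],[0,0.007,0,0],[0,0.007,0,0],[0,0.007,0,0],[0,0.004,0,0]]'>/dev/null; python3 -c "
from h import *;rep()"; python3 -m crank '[[0,0.001,0.0002,0],[0,0,0,0],[0,0,0,0]]'>/dev/null; python3 -c "
from h import *;rep()"
```

```text
t 32.02 comp [-135.    -0.    32.4] yaw 7.8 Fx 0.5 Fy 0.72 Fz -4.69 M [ 0.01 -0.04 -0.01] w 23.5
t 32.27 comp [-1.363e+02 -1.000e-01  3.190e+01] yaw 7.77 Fx 0.47 Fy -0.22 Fz -5.11 M [ 0.01  0.05 -0.01] w 24.0
```

```bash
python3 -m crank '[[0,0.0015,0.0001,0],[0,0.0015,0.0001,0],[0,0.0015,0,0]]'>/dev/null; python3 -c "
from h import *;rep()"; python3 -m crank '[[0,0.001,0,0],[0,0.001,0,0],[0,0.001,0,0]]'>/dev/null; python3 -c "
from h import *;rep()"; python3 -m crank '[[0,0.001,0,0],[0,0.001,0,0],[0,0.001,0,0]]'>/dev/null; python3 -c "
from h import *;rep()"
```

```text
t 32.52 comp [-1.315e+02 -1.000e-01  3.190e+01] yaw 7.78 Fx 0.06 Fy -0.21 Fz -4.18 M [-0.02  0.11  0.01] w 23.4
t 32.77 comp [-128.4   -0.    31.9] yaw 7.78 Fx 0.46 Fy -1.33 Fz -4.09 M [-0.05  0.06 -0.  ] w 24.1
t 33.02 comp [-1.259e+02 -1.000e-01  3.180e+01] yaw 7.77 Fx -1.6 Fy 0.51 Fz -3.91 M [-0.08  0.61  0.04] w 23.6
```

```bash
python3 -m crank '[[0,0.001,0,0],[0,0.001,0,0],[0,0.001,0,0]]'>/dev/null; python3 -c "
from h import *;rep()"; python3 -m crank '[[0,0.001,0,0],[0,0.001,0,0],[0,0.001,0,0]]'>/dev/null; python3 -c "
from h import *;rep()"; python3 -m crank '[[0,0.001,0,0],[0,0.001,0,0],[0,0.001,0,0]]'>/dev/null; python3 -c "
from h import *;rep()"
```

```text
t 33.27 comp [-125.5   -0.2   31.4] yaw 7.73 Fx -7.72 Fy 0.2 Fz -0.01 M [-0.11  2.02  0.07] w 23.7
t 33.52 comp [-125.3   -0.3   31.3] yaw 7.71 Fx -11.95 Fy 2.36 Fz 8.39 M [0.27 3.57 0.11] w 23.6
t 33.77 comp [-125.1   -0.4   31.3] yaw 7.68 Fx -17.53 Fy 3.81 Fz 14.21 M [0.41 5.05 0.09] w 23.7
```

It's binding, with down-pressure building from the arm's give. Backing off and lightening.

```bash
python3 -m crank '[[0,-0.003,0,0],[0,-0.002,0,0],[0,0,0,0]]'>/dev/null; python3 -c "
from h import *;rep()"; python3 -m crank '[[0,-0.001,-0.0005,0],[0,0,-0.0005,0],[0,0,0,0]]'>/dev/null; python3 -c "
from h import *;rep()"
```

```text
t 34.02 comp [-125.    -0.4   31.3] yaw 7.73 Fx -6.97 Fy -0.13 Fz -0.88 M [-0.25  2.18  0.  ] w 23.6
t 34.27 comp [-124.7   -0.2   32. ] yaw 7.73 Fx -6.39 Fy -0.06 Fz -5.14 M [-0.3   1.88 -0.04] w 23.9
```

```bash
python3 -m crank '[[0,0.001,-0.0003,0],[0,0.001,-0.0003,0]]'>/dev/null; python3 -c "
from h import *;rep()"; python3 -m crank '[[0,0.001,-0.0003,0],[0,0.001,-0.0003,0]]'>/dev/null; python3 -c "
from h import *;rep()"
```

```text
t 34.43 comp [-124.7   -0.3   32.2] yaw 7.7 Fx -9.28 Fy 0.14 Fz -3.46 M [-0.32  2.88  0.06] w 23.8
t 34.6 comp [-123.5   -0.3   32.5] yaw 7.68 Fx -10.12 Fy 0.16 Fz -4.34 M [-0.38  2.96  0.09] w 23.9
```

```bash
python3 -m crank '[[0,0.001,0,0],[0,0.001,-0.0002,0]]'>/dev/null; python3 -c "
from h import *;rep()"; python3 -m crank '[[0,0.001,0,0],[0,0.001,-0.0002,0]]'>/dev/null; python3 -c "
from h import *;rep()"
```

```text
t 34.77 comp [-121.8   -0.3   32.6] yaw 7.68 Fx -8.47 Fy 0.33 Fz -5.2 M [-0.41  2.9   0.04] w 23.8
t 34.93 comp [-119.    -0.3   32.9] yaw 7.68 Fx -6.48 Fy 0.42 Fz -5.9 M [-0.34  2.33 -0.03] w 23.9
```

```bash
python3 -m crank '[[0,0.001,0,0],[0,0.001,0.0002,0]]'>/dev/null; python3 -c "
from h import *;rep()"; python3 -m crank '[[0,0.001,0,0],[0,0.001,0.0002,0]]'>/dev/null; python3 -c "
from h import *;rep()";  python3 -m crank '[[0,0.001,0,0],[0,0.001,0.0003,0]]'>/dev/null; python3 -c "
from h import *;rep()"
```

```text
t 35.1 comp [-115.7   -0.2   33. ] yaw 7.71 Fx -7.14 Fy 0.06 Fz -5.18 M [-0.33  2.18 -0.02] w 23.6
t 35.27 comp [-113.3   -0.2   32.8] yaw 7.71 Fx -5.52 Fy 0.34 Fz -6.38 M [-0.29  1.97  0.01] w 23.3
t 35.43 comp [-1.102e+02 -1.000e-01  3.280e+01] yaw 7.74 Fx -4.16 Fy -0.4 Fz -6.76 M [-0.26  1.52 -0.05] w 23.9
```

```bash
python3 -m crank '[[0,0.001,0.0002,0],[0,0.001,0.0002,0],[0,0.001,0.0002,0]]'>/dev/null; python3 -c "
from h import *;rep()"; python3 -m crank '[[0,0.001,0.0002,0],[0,0.001,0.0002,0]]'>/dev/null; python3 -c "
from h import *;rep()";  python3 -m crank '[[0,0.0008,0,0],[0,0.0008,0.0002,0]]'>/dev/null; python3 -c "
from h import *;rep()"
```

```text
t 35.68 comp [-1.055e+02 -1.000e-01  3.290e+01] yaw 7.77 Fx -3.12 Fy 1.03 Fz -6.72 M [-0.23  1.49 -0.03] w 23.8
t 35.85 comp [-103.2   -0.    32.7] yaw 7.78 Fx -3.15 Fy -0.32 Fz -6.48 M [-0.28  1.45 -0.03] w 23.5
t 36.02 comp [-1.016e+02 -1.000e-01  3.270e+01] yaw 7.78 Fx -3.36 Fy 0.55 Fz -7.05 M [-0.21  1.39 -0.  ] w 23.7
```

```bash
python3 -m crank '[[0,0.0006,0.0002,0],[0,0.0006,0.0002,0]]'>/dev/null; python3 -c "
from h import *;rep()"; python3 -m crank '[[0,0.0005,0.0002,0],[0,0.0005,0,0]]'>/dev/null; python3 -c "
from h import *;rep()";  python3 -m crank '[[0,0.0005,0,0],[0,0.0005,0.0002,0]]'>/dev/null; python3 -c "
from h import *;rep()"
```

```text
t 36.18 comp [-1.004e+02 -1.000e-01  3.230e+01] yaw 7.78 Fx -4.95 Fy -0.03 Fz -6.35 M [-0.19  1.44  0.02] w 23.8
t 36.35 comp [-99.6  -0.1  32.2] yaw 7.78 Fx -4.77 Fy -0.32 Fz -5.55 M [-0.14  1.44  0.05] w 23.9
t 36.52 comp [-98.5  -0.1  32. ] yaw 7.78 Fx -5.36 Fy -0.46 Fz -4.36 M [-0.13  1.52 -0.02] w 23.6
```

```bash
python3 -m crank '[[0,0.0005,0,0],[0,0.0005,0,0]]'>/dev/null; python3 -c "
from h import *;rep()"; python3 -m crank '[[0,0.0005,0,0],[0,0.0005,0,0]]'>/dev/null; python3 -c "
from h import *;rep()"
```

```text
t 36.68 comp [-97.6  -0.1  31.9] yaw 7.78 Fx -5.95 Fy 0.2 Fz -4.18 M [-0.15  1.51 -0.01] w 23.5
t 36.85 comp [-97.1  -0.2  31.9] yaw 7.78 Fx -7.51 Fy 0.33 Fz -2.27 M [-0.25  1.94  0.01] w 24.2
```

```bash
python3 -m crank '[[0,0.0005,0,0],[0,0.0005,0,0]]'>/dev/null; python3 -c "
from h import *;rep()"
```

```text
t 37.02 comp [-97.1  -0.2  31.8] yaw 7.76 Fx -8.31 Fy -0.62 Fz -1.62 M [-0.19  2.39  0.04] w 24.0
```

At the stop. Pressing to about 10–11 N and holding.

```bash
python3 -m crank '[[0,0.0005,0,0],[0,0.0005,0,0]]'>/dev/null; python3 -c "
from h import *;rep()"; python3 -m crank '[[0,0.0003,0,0],[0,0,0,0]]'>/dev/null; python3 -c "
from h import *;rep()"; python3 -m crank '[[0,0,0,0],[0,0,0,0]]'>/dev/null; python3 -c "
from h import *;rep()"
```

```text
t 37.18 comp [-97.1  -0.3  31.7] yaw 7.75 Fx -12.15 Fy 0.3 Fz -0.27 M [-0.16  2.83  0.03] w 23.5
t 37.35 comp [-97.1  -0.2  31.7] yaw 7.75 Fx -10.28 Fy 1.99 Fz 0.31 M [-0.13  2.76  0.06] w 24.1
t 37.52 comp [-97.1  -0.3  31.7] yaw 7.75 Fx -10.69 Fy 0.69 Fz 0.88 M [-0.13  2.77  0.1 ] w 23.8
```

```bash
python3 -m crank '[[0,0.0003,-0.0003,0],[0,0,-0.0002,0],[0,0,0,0],[0,0,0,0]]'>/dev/null; python3 -c "
from h import *;rep()"; python3 -m crank '[[0,0,0,0]]'>/dev/null; python3 -c "
from h import *;rep()"
```

```text
t 37.85 comp [-97.1  -0.2  32. ] yaw 7.75 Fx -10.17 Fy 0.92 Fz -1.11 M [-0.11  2.82  0.03] w 23.6
t 37.93 comp [-97.1  -0.2  32. ] yaw 7.75 Fx -9.56 Fy 0.34 Fz -0.45 M [-0.14  2.81  0.09] w 23.7
```

Held. Relaxing, releasing and going straight up, well clear of the rim.

```bash
python3 -m crank '[[0,-0.0015,0,0],[0,-0.0015,0,0],[0,-0.001,0,0],[0,0,0,0]]' >/dev/null; python3 -c "
from h import *;rep()"; python3 -m crank '[[0,0,0,0],[0,0,0,0],[0,0,0,0],[0,0,0,0],[0,0,0,0]]' 0.06; python3 -c "
from h import *;rep()"; python3 -m crank '[[0,0,-0.01,0],[0,0,-0.03,0],[0,0,-0.038,0],[0,0,-0.04,0],[0,0.02,-0.038,0]]';python3 -m crank '[[0,0.04,-0.01,0],[0,0.035,0,0],[0,0,0,0],[0,0,0,0]]';python3 dial.py d3
```

```text
t 38.27 comp [-97.   -0.1  32.5] yaw 7.79 Fx -1.89 Fy -0.33 Fz -6.78 M [-0.23  0.79 -0.  ] w 23.9
time_s: 38.68
tcp_pos: [0.5123, -0.0495, 0.0331]
ee_rot: [[-0.136, 0.991, 0.003], [0.991, 0.136, 0.0], [-0.0, 0.003, -1.0]]
wrist_force: [0.5, -0.3, -0.9]
gripper_width: 0.568
t 38.68 comp [-96.6  -0.   33.1] yaw 7.81 Fx 0.46 Fy -0.37 Fz -0.89 M [-0.09 -0.   -0.  ] w 49.4
time_s: 39.1
tcp_pos: [0.5276, -0.0476, 0.1904]
ee_rot: [[-0.135, 0.991, -0.0], [0.991, 0.135, 0.0], [0.0, -0.0, -1.0]]
wrist_force: [1.2, 1.2, -0.9]
gripper_width: 0.687
time_s: 39.43
tcp_pos: [0.6053, -0.0367, 0.1969]
ee_rot: [[-0.135, 0.991, -0.0], [0.991, 0.135, 0.0], [0.0, -0.0, -1.0]]
wrist_force: [-0.2, 0.0, -0.4]
gripper_width: 0.691
t 39.43 comp [-2.800e+00 -1.000e-01  1.969e+02] yaw 7.77 Fx -0.15 Fy 0.07 Fz -0.4 M [-0.02  0.04 -0.02] w 60.1
dial [609.5 -35.9] 29.7 5132
red 138 px 319.0 238.0 cw angle from comp x (deg) 107.5 r 16.6 rad 1.876
green 39 px 300.0 256.0 cw angle from comp x (deg) 57.0 r 22.0 rad 0.994
```

View pics/d3.png

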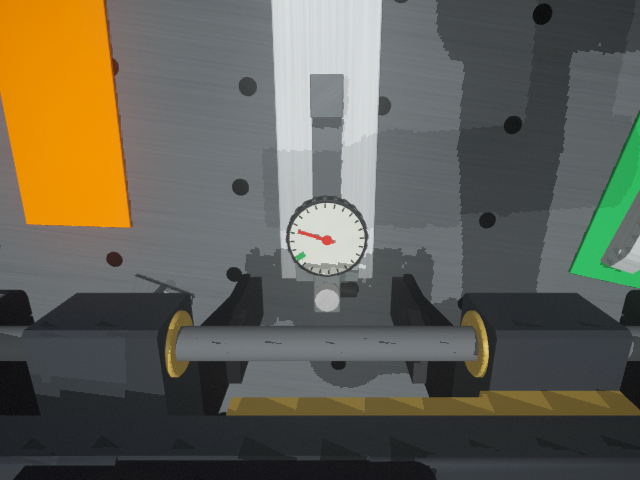

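View pics/d3c.png

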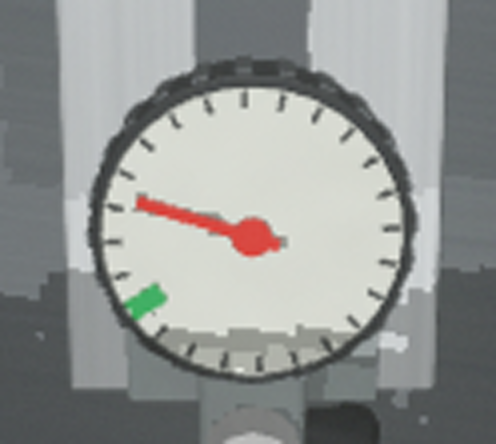

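The needle stands 0.88 rad clockwise of the mark (expected 0.9). One last check of the lug and master poses.

```bash
python3 - <<'E'
from h import *
c,W=wrist("w6");P=cloud(c,W)
v,u=np.mgrid[0:480,0:640]
m=(P[...,2]>.06)&(P[...,2]<.075)&(v<135)&(u>300)&(u<355)
q=P[m];r=rect(q[:,:2]);print("part lug comp",comp([r[0][0]/1000,r[0][1]/1000,np.median(q[:,2])]).round(1),r)
c=capture("scene");P=cloud(c);hsv=cv2.cvtColor(c["pixels"],cv2.COLOR_RGB2HSV);H,S,V=cv2.split(hsv)
near=np.hypot(P[...,0]-.55,P[...,1]-.27)<.2
g=near&(H>45)&(H<85)&(S>90)&(P[...,2]<.015);b=near&(H>14)&(H<34)&(S>80)&(P[...,2]>.052)&(P[...,2]<.068)
for n,m in(("mat",g),("lug",b)):
    q=P[m];print(n,m.sum(),rect(q[:,:2]),np.median(q[:,2]))
cv2.imwrite("pics/sc9.png",c["pixels"][:,:,::-1])
E
```

```text
part lug comp [-95.5   0.3  66.6] ((513.3060302734375, -49.058441162109375), (29.478530883789062, 24.002010345458984), 7.825013160705566)
mat 1611 ((547.4046630859375, 271.22979736328125), (100.81163787841797, 202.68096923828125), 84.68922424316406) 0.0029167606506433907
lug 98 ((500.4110107421875, 270.5411376953125), (24.24701499938965, 33.818817138671875), 81.37914276123047) 0.05753438720285453
```

View pics/sc9.png

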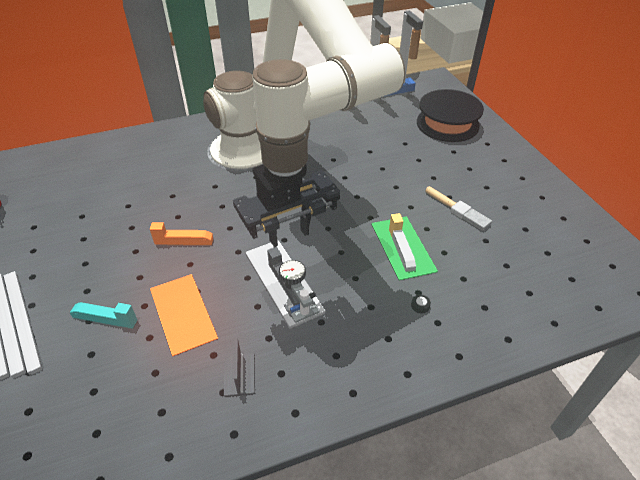

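All is in place: the lug is about 10 mm from the mat's place, and the puck, T sample and brush are unmoved. Handing in.

```bash
python3 -c "
from station import finish_job;print(finish_job())"
```

```text
the job is handed in; nothing more can be done
None
```

The job is handed in at about 40 s of the 72 s allowed; `finish_job()` reports no verdict.

**Master:** I pressed it home at about 10 N, then released it. I turned the rim about 0.87 rad; after letting go, the mark read 57.8° and the needle 56.5°. It is back on the green mat, about 10 mm from its place.

**Part:** I pressed it home at about 10 N, then released it. Its lug is at about x = -95.5 mm, y = 0.3 mm, about the same place as the master, lying flat and straight. The needle stands 0.88 rad clockwise of the mark, against an expected 0.9, and I did not touch the rim again.

**What went wrong on the way:**
- **Part on the ramp:** it bound at the ramp, and the wrist briefly read about 17.5 N along the slide. I backed off, took the down-pressure off the base and went on. The spindle's own force was not measured.
- **Master before the spindle:** it dragged with about 17 N of down-pressure until I lightened it.

**Not directly checked:** the force on the stop itself. I inferred it from the rise in wrist force once the work stopped advancing. The puck, welded sample and brush look unmoved in the last picture; I did not measure them.

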